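Clear the guide lane and slide the marked base plate under the drill bit

ROBOT

A 6-joint arm with a two-finger parallel gripper is mounted at the origin on the work surface. World frame = base frame: x ahead of the robot, y to its left, z up, the work surface at z = 0. Lengths are in m, angles in rad, forces in N, time in s.
With the tool pointing down it reaches from about 0.275 to 0.75 m from the base axis. Payload 10.2 kg.
Tool frame: the origin (TCP) lies on the mounting face of the last link; the fingertips stand 173 mm ahead of it and the grasp point (between the pads) lies bot.grip_depth ahead of it (bot.grip_depth is the distance from the TCP to the grasp point, in m); z points along the fingers, y is the line along which they close (so a half turn about z gives the same grasp; the last joint's range is limited). The gripper opens to 85 mm and grips with 20 to 120 N. Pads are 22 mm wide; open, the fingers measure 114 mm over their backs; the gripper's body (76 mm by 85 mm) begins 54 mm behind the grasp point. The pads swing forward as they close: fully open they stand 13 mm farther back than shut.
Start: joints at [-1.507, 0.313, 1.498, -0, 1.331, -0.223], TCP at [0.149, -0.504, 0.405] pointing down, gripper open.
Joint ranges: [-2.94, 2.94], [-0.97, 2.17], [0.19, 2.56], [-1.23, 4.37], [0.02, 3.11], [-2.88, 2.88]. Speed limits (rad/s): [2.39, 2.39, 3.01, 3.14, 3.14, 3.14].

INTERFACE

Orientations are given as a unit quaternion [w, x, y, z].
In Python, from plant import bot gives the robot as it stands. The module is installed in compiled form; this text tells all that it offers.
- The arm moves only by the tool servo_tool, never from a script. Its argument "series" is a list of rows, each an object with "slide": the shift along the tool's x, y, z as a fraction of full scale, a list of three; "spin": the turn about the tool's z as a fraction of full scale. A call has 1 to 8 rows; each row is the pose to reach, as a shift and turn from the pose commanded when the call began, along the tool's axes at that moment; what a row does not reach only later rows make up. Full scale, the value 1, is 100 mm for a shift and 45 degrees for a turn. A row lasts 1/12 s, in which the tool goes at most 41.7 mm and 7.16 degrees, less where a joint would pass 70% of its speed; a pose out of reach is approached as far as the arm can. A call with a number of a shift or a turn outside -1 to 1 is refused whole. A call with a gripper value outside its range is refused whole. "hand" is the opening, from 0 (shut) to 1 (fully open), set as the call begins (left out, the last holds). The fingers move at their own pace and stop on an object; "grip_force" is the grip in N (left out, the last holds). Time passes only in rows, so rows that repeat a pose let the fingers close. It gives the time, the measured TCP pose, the force, the opening and the grip force at its end, in the units of the state.
- bot.state(): the state, without advancing time (a new reading comes with each control period).
- bot.grab_frame(name): name is "side" or "top" or "wrist"; returns a dict with "frame" (480x640x3 uint8, red, green, blue), "range_z" (480x640 float32, m along the optical axis (not along the pixel's ray), 0 where there is no reading), "intrinsics" (3x3 intrinsics, pixels), "pose" (4x4, takes a point from camera to world coordinates); the wrist camera has in their place "tool_from_camera" (4x4, takes a point from camera to tool coordinates, whose origin is the TCP and whose axes are the flange's). Camera axes: x right, y down, z forward; pixel columns grow to the right and rows downward; lengths in m; the calibration is good to about 2 mm. A picture is of the moment at which its call begins: read the wrist's pose just before it.
- bot.finish_job(): hands the job in; it is judged then, once.
The state is a dict: "time": time; "q": joint angles; "joint_vel": joint speeds; "tau": joint torques, N m; "eef_pos": TCP position; "tcp_rot": TCP orientation; "force": force on the tool from outside, world axes, zero at the start; "ft_torque": the same for the moment, N m; "grip_width": opening from 0.0 (shut) to 1.0 (fully open); "grip_force": force on a finger pad.
Only numpy, scipy, OpenCV 4.12 (cv2) and the standard library are available. Lean on these libraries where they do the work, as an engineer would, in place of code of your own. Each camera call takes 0.05 s, during which the arm holds its last target. There are 200 camera calls.

TASK

The brown tree trunk is standing in the way of the drill: take it out and stand it upright in the blue tray, in the free space between the mushroom and the stone. Then slide the plywood base plate with the orange grip, marked end first, between the drill's guide rails and under the hold-down bar until the red mark is exactly under the bit, and let go of it lying flat there. Leave all the other things where they are and do not bump the drill.

Things in the scene. Friction and masses are not known exactly. Their poses are not given: they have to be found in the camera images.
- drill: Small green bench drill with a guide lane, fixed to the bench. Origin on the bench right under the bit; x points along the lane into the drill (the plate is fed in along +x, from the robot's side), z up. Chuck (26 mm thick, 58 to 125 mm up, 36 mm above that) and black motor (44 mm thick, up to 265 mm) are on the z axis. The next three points and the bit are parts of it; their sizes use this frame.
- lane_mouth (a point): Middle of the lane's mouth on the bench, at x = -62 mm. The lane is bare bench between two aluminium rails 79 mm apart inside (y = -39.5 to 39.5), 14 mm high, 12 mm thick, from x = -45 to 30 mm, flaring outwards from x = -45 to -62 mm. A dark hold-down bar crosses the lane at x = -33 to -23 mm, from 20 to 28 mm above the bench.
- overhang_edge (a point): Middle of the lower near edge of the green arm that overhangs the lane, at x = -70 mm, 145 mm up. The arm fills x = -70 to -12 mm, y = -45 to 190 mm, 145 to 195 mm up: a gripper working at or in the lane's mouth must lean back towards -x to stay clear of it.
- column_foot (a point): Foot of the drill's column, on the bench at x = -20, y = 150 mm. The column is 48 mm thick and 312 mm high, with a 76 mm collar at 190 to 220 mm, on a grey foot plate 100 x 80 x 12 mm (x = -50 to 50, y = 110 to 190 mm).
- bit_tip (a point): Tip of the fixed 5 mm drill bit, 16 mm above the bench, on the drill's z axis.
- plate: Loose plywood base plate 112 x 70 x 10 mm, about 0.16 kg, lying flat on the bench, with an orange upright grip tab: 40 mm long (along x), 14 mm thick (along y), from 10 to 60 mm above the underside. Origin on the underside, below the tab's centre; x points along the plate to the marked end, z up. The plate reaches from x = -30 to +82 mm, y = -35 to 35 mm.
- mark (a point): Red spot (10 mm, in a 20 mm white ring) on the plate's top face, at x = 70, y = 0, z = 10 mm in the plate's frame.
- trunk: Loose brown tree-trunk prop, about 0.07 kg, 62 mm high, standing upright at the mouth of the drill's lane, partly under the green arm. Round foot 40 mm across up to 6 mm, tapering to a straight round stem 28 mm thick from 14 mm up to the top. Origin at the centre of its underside, z along the stem.
- tray: Fixed blue open tray, 110 mm (x) by 210 mm (y), 18 mm high, walls 4 mm. Origin at the centre of its underside; its inner floor is 4 mm up. It is on one side of the bench and the plate on the other. The mushroom stands near its -y end and the stone near its +y end, the middle is free.
- mushroom: Bystander in the tray: yellow mushroom prop, 34 mm across, 36 mm high. Origin at the centre of its underside.
- stone: Bystander in the tray: terracotta stone prop, 36 mm across, 30 mm high. Origin at the centre of its underside.
- rock_left: Bystander: moss-green rock, 50 mm across, 38 mm high, on the bench in front of the lane, on its +y side. Origin at the centre of its underside.
- rock_right: Bystander: ochre rock, 50 mm across, 36 mm high, on the bench in front of the lane, on its -y side. Origin at the centre of its underside.
- bottle: Bystander: white bottle, 52 mm across, 140 mm high. Origin at the centre of its underside.
- jar: Bystander: ochre jar with green lid, 60 mm across, 75 mm high. Origin at the centre of its underside.
- brush: Bystander: flat brush 170 mm long, under 30 mm high, lying across the bench in front of the robot. Origin under its middle, x along it.
Things that resemble listed ones, but are neither listed nor needed, are in the scene too. Of the things that look like the plate, the smaller one is meant. There is more than one size of the tray; the job needs the smaller.

How it is judged:
By the outcome, as a careful person would: the job done as asked, in the order asked, and still so for the second after the job is handed in, with the robot touching nothing.
It also fails if it takes over 64 s, if anything falls off the work surface, if the arm or the gripper's body presses on something with over 40 N, if the wrist force passes 120 N, or if a joint passes its speed limit or range.

## Working session

There is one attempt and no reset: what is moved stays moved. The work goes in short steps, Python scripts to look and compute and a tool call to move; the robot and the scene stay as the last step left them, time stands still between calls to the robot, and variables do not carry over. Pictures are saved under pics/ and viewed, at most 13 in all, crops included, and the job is handed in when it is done.

Besides the shell and the picture viewer there is one more tool, called after "Emit:" by a JSON object that holds its "method" and its "body". servo_tool: Moves the arm, as the interface text tells. Shift numbers are shares of 100 mm and turn numbers shares of 45 degrees, none past 1 either way. Its arguments: {"type":"object","properties":{"series":{"type":"array"},"hand":{"type":"number"},"grip_force":{"type":"number"}},"required":["series"]}

```bash
mkdir -p pics; cat > h.py <<'E'
import numpy as np, cv2, pickle
from plant import bot
from scipy.spatial.transform import Rotation as R
def rot(q): return R.from_quat([q[1],q[2],q[3],q[0]]).as_matrix()
def shot(n):
    s=bot.state(); f=bot.grab_frame(n)
    if n=="wrist":
        T=np.eye(4);T[:3,:3]=rot(s["tcp_rot"]);T[:3,3]=s["eef_pos"];f["pose"]=T@f["tool_from_camera"]
    return f
def ray(f,u,v,z):
    d=f["pose"][:3,:3]@np.linalg.inv(f["intrinsics"])@np.array([u,v,1.]);o=f["pose"][:3,3]
    return o+d*(z-o[2])/d[2]
def cloud(f):
    v,u=np.mgrid[0:480,0:640];k=f["intrinsics"];z=f["range_z"]
    p=np.stack([(u-k[0,2])/k[0,0]*z,(v-k[1,2])/k[1,1]*z,z],-1)
    return p@f["pose"][:3,:3].T+f["pose"][:3,3]
def save(f,n): cv2.imwrite("pics/"+n,f["frame"][:,:,::-1])
E
python3 - <<'E'
from h import *
s=bot.state();print(s,bot.grip_depth)
for n in ["top","side"]:
    f=shot(n);save(f,n+"0.png");pickle.dump(f,open(n+"0.pkl","wb"));print(n,f["pose"].round(3).tolist(),f["intrinsics"].tolist())
E
```

```text
{'time': 0.0, 'q': array([-1.50736062e+00,  3.13421881e-01,  1.49843321e+00, -1.20681494e-05,
        1.33101416e+00, -2.23360712e-01]), 'joint_vel': array([-0.0003121 , -0.00097215,  0.00018768, -0.00018967,  0.00039819,
       -0.00051372]), 'tau': array([-1.59935455e-03, -4.12271726e+01, -2.59742099e+01, -2.22879416e-04,
        4.19664822e-03, -1.36060882e-05]), 'eef_pos': array([ 0.1485168 , -0.50350905,  0.40415079]), 'tcp_rot': array([-6.36726595e-04,  9.89735676e-01,  1.42908658e-01,  4.51437362e-05]), 'force': array([-0.07984678, -0.00389856, -0.17642426]), 'ft_torque': array([-0.00335054,  0.04047921,  0.00057146]), 'grip_force': 0.0, 'grip_width': 1.0026052035883977} 0.1547
top [[0.022, -0.996, 0.086, 0.399], [-1.0, -0.021, 0.017, -0.013], [-0.015, -0.087, -0.996, 1.069], [0.0, 0.0, 0.0, 1.0]] [[472.1958742195032, 0.0, 313.2283296433282], [0.0, 472.1958742195032, 236.20016368897228], [0.0, 0.0, 1.0]]
side [[-0.88, -0.216, 0.423, 0.084], [-0.474, 0.414, -0.777, 0.766], [-0.007, -0.884, -0.467, 0.577], [0.0, 0.0, 0.0, 1.0]] [[502.25895397022344, 0.0, 331.9995988732717], [0.0, 502.25895397022344, 243.50665947988972], [0.0, 0.0, 1.0]]
```

View pics/top0.png

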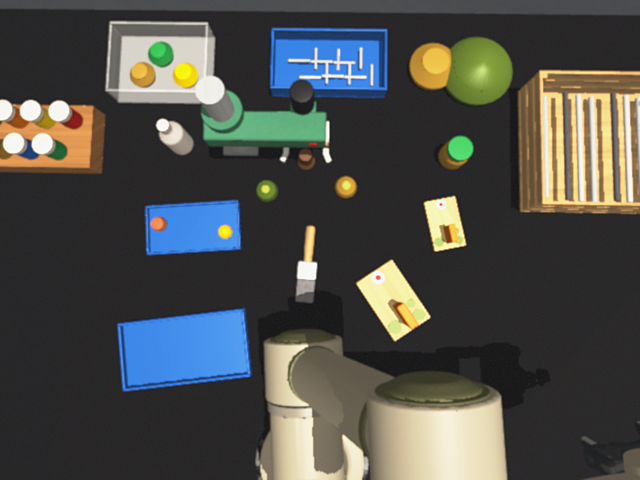

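View pics/side0.png

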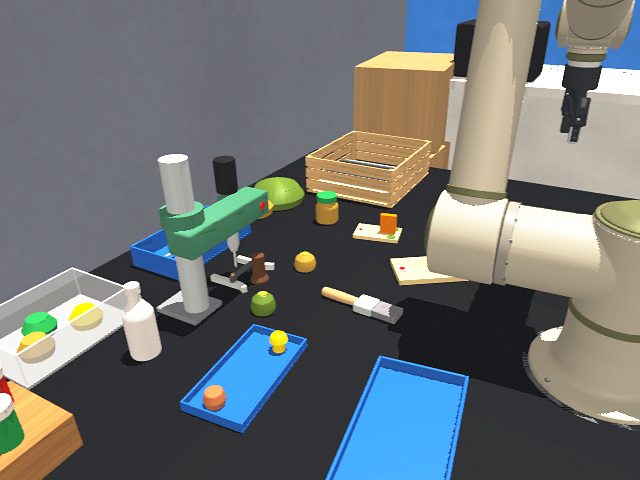

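The top view shows two plates: a small one at (445,223) and a larger one at (393,300). There are also two plain blue trays, a small one at (193,228) holding the stone and mushroom, and a larger empty one at (184,349). The blue box at (328,62) holds pegs and isn't a candidate. The small plate and the small tray fit the description. The trunk is at (306,159), in the mouth between the rails at (285,155) and (327,155). I'll measure these next and make one enlarged crop to confirm.

```bash
cat > m.py <<'E'
from h import *
f=pickle.load(open("top0.pkl","rb"));g=pickle.load(open("side0.pkl","rb"))
def px(c): return cv2.cvtColor(c["frame"],cv2.COLOR_RGB2HSV).astype(int)
def comp(c,lo,hi,roi,minA=8):
    h=px(c);m=np.all((h>=lo)&(h<=hi),-1).astype(np.uint8);k=np.zeros_like(m);x0,y0,x1,y1=roi;k[y0:y1,x0:x1]=1;m*=k
    n,l,s,ce=cv2.connectedComponentsWithStats(m);return [(l==i) for i in range(1,n) if s[i,4]>=minA]
P=cloud(f);Q=cloud(g)
def rep(name,m,P,im):
    ys,xs=np.where(m);p=P[m];z=p[:,2];t=p[z>np.percentile(z,90)-.004]
    print(name,"px",(xs.mean().round(1),ys.mean().round(1)),len(xs),"top mean",t.mean(0).round(4),"min",p.min(0).round(3),"max",p.max(0).round(3))
for n,lo,hi,roi in [("blue",(100,150,60),(125,255,255),(100,180,260,400)),("yellowwood",(15,60,120),(35,200,255),(340,180,480,350)),("orange",(5,180,120),(18,255,255),(340,190,480,350)),
  ("red",(170,120,120),(180,255,255),(340,190,480,350)),("red",(0,150,120),(4,255,255),(340,190,480,350)),("mush",(20,150,120),(34,255,255),(140,195,250,260)),("stone",(0,100,100),(15,255,255),(140,195,250,260)),("trunk",(0,60,30),(15,255,200),(290,145,320,175)),("green",(60,80,40),(90,255,255),(190,90,345,160)),("white",(0,0,130),(180,60,255),(275,140,340,170))]:
  for m in comp(f,lo,hi,roi): 
    rep(n,m,P,f)
    if n in("blue","yellowwood"):
      r=cv2.minAreaRect(np.argwhere(m)[:,::-1].astype(np.float32)); b=cv2.boxPoints(r)
      z=.018 if n=="blue" else .010
      w=np.array([ray(f,u,v,z)[:2] for u,v in b]);print("  box",w.round(4).tolist(),"sides",np.linalg.norm(w[1]-w[0]).round(4),np.linalg.norm(w[2]-w[1]).round(4))
for n,lo,hi,roi in [("Strunk",(0,60,20),(15,255,200),(243,245,272,288)),("Sgreen",(60,80,40),(90,255,255),(160,180,275,260)),("Srail",(0,0,110),(180,60,255),(205,250,280,296)),("Sorange",(5,180,120),(18,255,255),(375,205,400,240)),("Sred",(0,150,100),(5,255,255),(255,195,270,215))]:
  for m in comp(g,lo,hi,roi): rep(n,m,Q,g)
a=cv2.resize(f["frame"][100:260,240:480],(720,480),interpolation=cv2.INTER_CUBIC)
cv2.imwrite("pics/crop1.png",a[:,:,::-1])
b=cv2.resize(g["frame"][140:320,150:420],(780,520),interpolation=cv2.INTER_CUBIC)
cv2.imwrite("pics/crop2.png",b[:,:,::-1])
E
python3 m.py
```

```text
blue px (np.float64(192.9), np.float64(227.3)) 4332 top mean [0.5027 0.2725 0.0397] min [ 0.399 -0.013 -0.005] max [0.572 0.394 1.069]
  box [[0.5527, 0.3906], [0.5706, 0.1743], [0.4576, 0.1633], [0.4396, 0.3774]] sides 0.217 0.1135
blue px (np.float64(183.7), np.float64(349.4)) 9056 top mean [0.2369 0.2763 0.0547] min [ 0.137 -0.013 -0.005] max [0.399 0.443 1.069]
  box [[0.2903, 0.4411], [0.3303, 0.1535], [0.1803, 0.1304], [0.1406, 0.4144]] sides 0.2904 0.1517
yellowwood px (np.float64(347.2), np.float64(187.6)) 253 top mean [ 0.5978 -0.0639  0.0673] min [ 0.399 -0.089  0.01 ] max [ 0.618 -0.013  1.069]
  box [[0.6205, -0.0533], [0.6212, -0.0896], [0.5844, -0.0901], [0.5837, -0.0539]] sides 0.0363 0.0368
yellowwood px (np.float64(444.9), np.float64(223.7)) 1397 top mean [ 0.5177 -0.288   0.034 ] min [ 0.399 -0.34  -0.005] max [ 0.591 -0.013  1.069]
  box [[0.575, -0.2414], [0.5925, -0.3142], [0.4779, -0.3384], [0.4606, -0.2662]] sides 0.0749 0.1171
yellowwood px (np.float64(393.4), np.float64(300.7)) 2880 top mean [ 0.3477 -0.1783  0.0406] min [ 0.262 -0.26  -0.006] max [ 0.442 -0.
[... 1999 characters left out ...]
x [0.79  0.766 0.577]
Srail px (np.float64(269.1), np.float64(265.5)) 78 top mean [ 0.6719 -0.0173  0.0157] min [ 0.656 -0.052 -0.   ] max [0.697 0.019 0.041]
Srail px (np.float64(228.7), np.float64(282.4)) 292 top mean [0.7068 0.0819 0.0183] min [ 0.084  0.053 -0.001] max [0.758 0.766 0.577]
Srail px (np.float64(205.6), np.float64(288.7)) 33 top mean [0.5872 0.2656 0.1512] min [ 0.084  0.081 -0.   ] max [0.771 0.766 0.577]
Sorange px (np.float64(387.7), np.float64(224.0)) 292 top mean [ 0.4938 -0.2678  0.0659] min [ 0.084 -0.418 -0.001] max [0.528 0.766 0.577]
Sred px (np.float64(262.1), np.float64(204.9)) 32 top mean [0.6096 0.0722 0.2095] min [ 0.084 -0.001  0.163] max [0.659 0.766 0.577]
```

View pics/crop1.png

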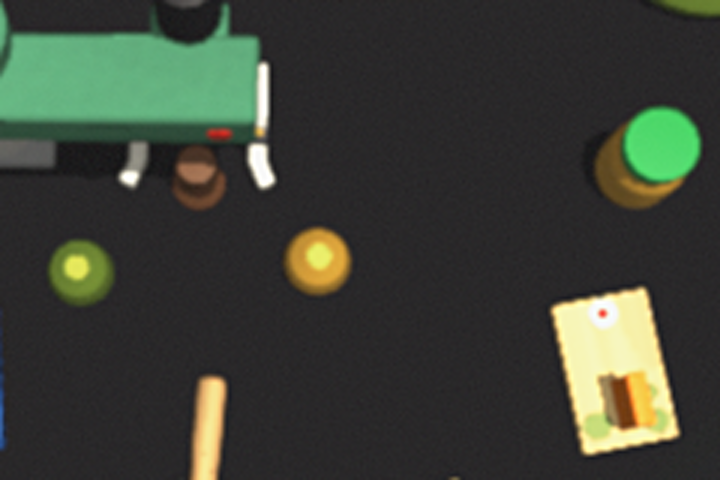

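View pics/crop2.png

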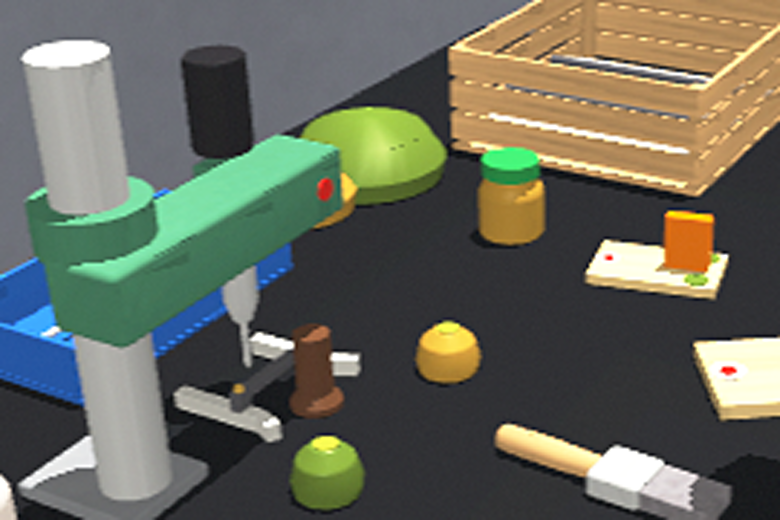

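The small plate, its mark and the tray are confirmed. The trunk stands about 10 mm behind the arm's near face. The servo only gives slide and spin, so I'll test in free space whether the reach limit can make the tool lean.

Emit:
{"method": "servo_tool", "body": {"series": [{"slide":[0,0.4,0],"spin":0},{"slide":[0,0.8,0],"spin":0},{"slide":[0,1,0],"spin":0}], "hand": 0.6}}

```text
time: 0.35
eef_pos: [0.1774, -0.6017, 0.4037]
tcp_rot: [-0.0, 0.99, 0.143, 0.0]
force: [0.0, 0.5, -0.3]
grip_width: 0.611
grip_force: 0.0
```

Emit:
{"method": "servo_tool", "body": {"series": [{"slide":[0,0.4,0],"spin":0},{"slide":[0,0.8,0],"spin":0},{"slide":[0,1,0],"spin":0}]}}

```text
time: 0.6
eef_pos: [0.2057, -0.6974, 0.4031]
tcp_rot: [-0.001, 0.99, 0.143, 0.0]
force: [-0.6, -1.1, 0.5]
grip_width: 0.597
grip_force: 0.0
```

Emit:
{"method": "servo_tool", "body": {"series": [{"slide":[0,0.4,0],"spin":0},{"slide":[0,0.8,0],"spin":0},{"slide":[0,1,0],"spin":0}]}}

```text
time: 0.85
eef_pos: [0.2237, -0.7594, 0.3973]
tcp_rot: [0.006, 0.99, 0.143, 0.001]
force: [24.8, -101.4, 92.8]
grip_width: 0.597
grip_force: 0.0
```

```bash
python3 - <<'E'
from h import *
f=shot("side");s=bot.state()
for k in s: print(k,np.round(s[k],4))
p=cloud(f);save(f,"side1.png")
s=bot.state();print(s["force"],s["time"],rot(s["tcp_rot"]).round(4).tolist())
E
```

```text
time 0.9
q [-1.4314  1.1093  0.2002  0.0026  1.8531 -0.1467]
joint_vel [-0.0066  0.0956  0.1828  0.0012 -0.1647 -0.0093]
tau [-2.663000e-01 -1.083856e+02 -6.624680e+01 -5.170000e-02 -2.533000e-01
 -1.540000e-02]
eef_pos [ 0.2245 -0.7615  0.3799]
tcp_rot [-0.0105  0.9897  0.1429  0.0013]
force [  0.4434   5.0789 -22.2111]
ft_torque [0.2746 0.0366 0.0166]
grip_force 0.0
grip_width 0.6004
[  0.44341505   5.07892341 -22.21105372] 0.9 [[0.9592, 0.2829, -0.0005], [0.2828, -0.9589, 0.0211], [0.0055, -0.0204, -0.9998]]
```

Emit:
{"method": "servo_tool", "body": {"series": [{"slide":[0,0,0],"spin":0},{"slide":[0,0,0],"spin":0}]}}

```text
time: 1.07
eef_pos: [0.2238, -0.7596, 0.3968]
tcp_rot: [0.007, 0.99, 0.143, 0.001]
force: [0.7, 0.5, 1.6]
grip_width: 0.602
grip_force: 0.0
```

Emit:
{"method": "servo_tool", "body": {"series": [{"slide":[0,0.1,0],"spin":0},{"slide":[0,0.2,0],"spin":0},{"slide":[0,0.3,0],"spin":0},{"slide":[0,0.3,0],"spin":0}]}}

```text
time: 1.4
eef_pos: [0.2249, -0.763, 0.391]
tcp_rot: [0.016, 0.99, 0.143, 0.002]
force: [-0.1, -0.7, 0.2]
grip_width: 0.6
grip_force: 0.0
```

Emit:
{"method": "servo_tool", "body": {"series": [{"slide":[0,-0.1,0],"spin":0},{"slide":[0,-0.1,0],"spin":0}]}}

```text
time: 1.57
eef_pos: [0.222, -0.7527, 0.3885]
tcp_rot: [0.013, 0.99, 0.143, 0.002]
force: [-0.2, 0.3, -0.4]
grip_width: 0.604
grip_force: 0.0
```

Tilt builds up and persists in the useful direction, with the fingers pointing outward. I'll push further, gently.

Emit:
{"method": "servo_tool", "body": {"series": [{"slide":[0,0.1,0],"spin":0},{"slide":[0,0.2,0],"spin":0},{"slide":[0,0.35,0],"spin":0},{"slide":[0,0.5,0],"spin":0},{"slide":[0,0.65,0],"spin":0},{"slide":[0,0.8,0],"spin":0},{"slide":[0,1,0],"spin":0},{"slide":[0,1,0],"spin":0}]}}

```text
time: 2.23
eef_pos: [0.2273, -0.7712, 0.3707]
tcp_rot: [0.027, 0.989, 0.143, 0.004]
force: [0.3, -0.5, 0.5]
grip_width: 0.601
grip_force: 0.0
```

Emit:
{"method": "servo_tool", "body": {"series": [{"slide":[0,1,0],"spin":0},{"slide":[0,1,0],"spin":0},{"slide":[0,1,0],"spin":0},{"slide":[0,1,0],"spin":0}]}}

```text
time: 2.57
eef_pos: [0.2293, -0.7782, 0.3529]
tcp_rot: [0.039, 0.989, 0.143, 0.006]
force: [-0.2, -0.2, -0.5]
grip_width: 0.598
grip_force: 0.0
```

Emit:
{"method": "servo_tool", "body": {"series": [{"slide":[0,0,-0.2],"spin":0},{"slide":[0,0,-0.4],"spin":0},{"slide":[0,0,-0.7],"spin":0},{"slide":[0,0,-1],"spin":0}]}}

```text
time: 2.9
eef_pos: [0.2203, -0.7471, 0.4476]
tcp_rot: [0.047, 0.989, 0.143, 0.007]
force: [-0.1, -0.2, 0.4]
grip_width: 0.603
grip_force: 0.0
```

Emit:
{"method": "servo_tool", "body": {"series": [{"slide":[0,1,-1],"spin":0},{"slide":[0,1,-1],"spin":0},{"slide":[0,1,-1],"spin":0}]}}

```text
time: 3.15
eef_pos: [0.2159, -0.7319, 0.4869]
tcp_rot: [0.059, 0.988, 0.143, 0.008]
force: [0.9, -0.5, -0.6]
grip_width: 0.597
grip_force: 0.0
```

Emit:
{"method": "servo_tool", "body": {"series": [{"slide":[0,1,-1],"spin":0},{"slide":[0,1,-1],"spin":0},{"slide":[0,1,-1],"spin":0}]}}

```text
time: 3.4
eef_pos: [0.2111, -0.7161, 0.5225]
tcp_rot: [0.07, 0.987, 0.143, 0.01]
force: [0.4, 0.1, 0.1]
grip_width: 0.599
grip_force: 0.0
```

Emit:
{"method": "servo_tool", "body": {"series": [{"slide":[0,1,-1],"spin":0},{"slide":[0,1,-1],"spin":0},{"slide":[0,1,-1],"spin":0}]}}

```text
time: 3.65
eef_pos: [0.2061, -0.6989, 0.5571]
tcp_rot: [0.081, 0.986, 0.142, 0.012]
force: [-0.2, 0.9, -0.3]
grip_width: 0.602
grip_force: 0.0
```

Emit:
{"method": "servo_tool", "body": {"series": [{"slide":[0,1,-0.4],"spin":0},{"slide":[0,1,-0.4],"spin":0}]}}

```text
time: 3.82
eef_pos: [0.2065, -0.7004, 0.5581]
tcp_rot: [0.093, 0.985, 0.142, 0.013]
force: [0.2, -0.1, -0.1]
grip_width: 0.603
grip_force: 0.0
```

Emit:
{"method": "servo_tool", "body": {"series": [{"slide":[0,1,-0.4],"spin":0},{"slide":[0,1,-0.4],"spin":0}]}}

```text
time: 3.98
eef_pos: [0.2066, -0.7009, 0.5606]
tcp_rot: [0.104, 0.984, 0.142, 0.015]
force: [-0.1, 0.3, 0.2]
grip_width: 0.6
grip_force: 0.0
```

Emit:
{"method": "servo_tool", "body": {"series": [{"slide":[0,1,-0.4],"spin":0}]}}

```text
time: 4.07
eef_pos: [0.2066, -0.7011, 0.5632]
tcp_rot: [0.114, 0.983, 0.142, 0.017]
force: [0.5, -0.6, -0.2]
grip_width: 0.6
grip_force: 0.0
```

Emit:
{"method": "servo_tool", "body": {"series": [{"slide":[0,1,-0.4],"spin":0}]}}

```text
time: 4.15
eef_pos: [0.2066, -0.7008, 0.5673]
tcp_rot: [0.126, 0.982, 0.142, 0.018]
force: [-0.3, -0.3, 0.3]
grip_width: 0.596
grip_force: 0.0
```

Emit:
{"method": "servo_tool", "body": {"series": [{"slide":[0,1,0],"spin":0},{"slide":[0,1,0],"spin":0},{"slide":[0,1,0],"spin":0}]}}

```text
time: 4.4
eef_pos: [0.2102, -0.7131, 0.5493]
tcp_rot: [0.137, 0.98, 0.142, 0.02]
force: [1.0, -0.3, -0.5]
grip_width: 0.599
grip_force: 0.0
```

Emit:
{"method": "servo_tool", "body": {"series": [{"slide":[0,1,0],"spin":0},{"slide":[0,1,0],"spin":0},{"slide":[0,1,0],"spin":0}]}}

```text
time: 4.65
eef_pos: [0.2131, -0.7232, 0.535]
tcp_rot: [0.148, 0.979, 0.141, 0.022]
force: [0.9, -0.5, 0.2]
grip_width: 0.594
grip_force: 0.0
```

Emit:
{"method": "servo_tool", "body": {"series": [{"slide":[0,1,0],"spin":0},{"slide":[0,1,0],"spin":0},{"slide":[0,1,0],"spin":0}]}}

```text
time: 4.9
eef_pos: [0.2156, -0.7314, 0.5235]
tcp_rot: [0.16, 0.977, 0.141, 0.023]
force: [-0.5, -0.5, -0.2]
grip_width: 0.602
grip_force: 0.0
```

```bash
cat >> h.py <<'E'
def to(w):
    "slide (full-scale units) for TCP world displacement to w, and tool axes"
    s=bot.state();M=rot(s["tcp_rot"]);d=np.array(w)-s["eef_pos"];print("pos",s["eef_pos"].round(4),"z axis",M[:,2].round(3),"y axis",M[:,1].round(3),"q",s["q"].round(2),"t",round(s["time"],2));print("slide",(M.T@d/.1).round(3),"len mm",(np.linalg.norm(d)*1000).round(1));return M
E
python3 -c "
from h import *
to([.50,.40,.56])"
```

```text
pos [ 0.2156 -0.7314  0.5235] z axis [ 0.091 -0.307 -0.948] y axis [ 0.268 -0.909  0.32 ] q [-1.44  0.93  0.19  0.05  1.7  -0.14] t 4.9
slide [ 5.928 -9.404 -3.557] len mm 1167.2
```

Emit:
{"method": "servo_tool", "body": {"series": [{"slide":[0.1,-0.16,-0.06],"spin":0},{"slide":[0.25,-0.4,-0.15],"spin":0},{"slide":[0.5,-0.79,-0.3],"spin":0}]}}

```text
time: 5.15
eef_pos: [0.2352, -0.6512, 0.525]
tcp_rot: [0.16, 0.977, 0.14, 0.023]
force: [0.1, -0.7, 1.3]
grip_width: 0.6
grip_force: 0.0
```

Emit:
{"method": "servo_tool", "body": {"series": [{"slide":[0.5,-0.79,-0.3],"spin":0},{"slide":[0.5,-0.79,-0.3],"spin":0},{"slide":[0.5,-0.79,-0.3],"spin":0}]}}

```text
time: 5.4
eef_pos: [0.2613, -0.5513, 0.5317]
tcp_rot: [0.161, 0.976, 0.142, 0.024]
force: [1.0, -0.9, 0.1]
grip_width: 0.603
grip_force: 0.0
```

Emit:
{"method": "servo_tool", "body": {"series": [{"slide":[0.5,-0.79,-0.3],"spin":0},{"slide":[0.5,-0.79,-0.3],"spin":0},{"slide":[0.5,-0.79,-0.3],"spin":0}]}}

```text
time: 5.65
eef_pos: [0.285, -0.4567, 0.5347]
tcp_rot: [0.162, 0.976, 0.142, 0.024]
force: [0.7, -0.0, 1.3]
grip_width: 0.597
grip_force: 0.0
```

Emit:
{"method": "servo_tool", "body": {"series": [{"slide":[0.5,-0.79,-0.3],"spin":0},{"slide":[0.5,-0.79,-0.3],"spin":0},{"slide":[0.5,-0.79,-0.3],"spin":0}]}}

```text
time: 5.9
eef_pos: [0.3087, -0.3618, 0.5375]
tcp_rot: [0.162, 0.976, 0.142, 0.024]
force: [0.6, 0.8, 0.6]
grip_width: 0.597
grip_force: 0.0
```

Emit:
{"method": "servo_tool", "body": {"series": [{"slide":[0.5,-0.79,-0.3],"spin":0},{"slide":[0.5,-0.79,-0.3],"spin":0},{"slide":[0.5,-0.79,-0.3],"spin":0}]}}

```text
time: 6.15
eef_pos: [0.3325, -0.2671, 0.5403]
tcp_rot: [0.162, 0.976, 0.142, 0.024]
force: [-0.3, -0.3, 0.8]
grip_width: 0.601
grip_force: 0.0
```

Emit:
{"method": "servo_tool", "body": {"series": [{"slide":[0.5,-0.79,-0.3],"spin":0},{"slide":[0.5,-0.79,-0.3],"spin":0},{"slide":[0.5,-0.79,-0.3],"spin":0}]}}

```text
time: 6.4
eef_pos: [0.3564, -0.1721, 0.5432]
tcp_rot: [0.161, 0.976, 0.142, 0.024]
force: [0.2, -0.2, 1.6]
grip_width: 0.6
grip_force: 0.0
```

```bash
python3 -c "
from h import *
to([.50,.40,.56]);print(bot.state()['force'])"
```

```text
pos [ 0.3564 -0.1721  0.5432] z axis [ 0.093 -0.308 -0.947] y axis [ 0.269 -0.908  0.322] q [-0.71 -0.09  1.61 -0.18  1.35  0.59] t 6.4
slide [ 3.006 -4.752 -1.79 ] len mm 590.1
[ 0.22130096 -0.15054882  1.57328351]
```

Moving smoothly and the orientation is preserved. Continuing.

Emit:
{"method": "servo_tool", "body": {"series": [{"slide":[0.5,-0.79,-0.3],"spin":0},{"slide":[0.5,-0.79,-0.3],"spin":0},{"slide":[0.5,-0.79,-0.3],"spin":0}]}}

```text
time: 6.65
eef_pos: [0.3804, -0.077, 0.5461]
tcp_rot: [0.161, 0.976, 0.142, 0.024]
force: [0.4, -0.5, 1.2]
grip_width: 0.596
grip_force: 0.0
```

Emit:
{"method": "servo_tool", "body": {"series": [{"slide":[0.5,-0.79,-0.3],"spin":0},{"slide":[0.5,-0.79,-0.3],"spin":0},{"slide":[0.5,-0.79,-0.3],"spin":0}]}}

```text
time: 6.9
eef_pos: [0.4046, 0.0181, 0.5488]
tcp_rot: [0.161, 0.976, 0.142, 0.024]
force: [-0.2, -0.8, 0.2]
grip_width: 0.602
grip_force: 0.0
```

Emit:
{"method": "servo_tool", "body": {"series": [{"slide":[0.5,-0.79,-0.3],"spin":0},{"slide":[0.5,-0.79,-0.3],"spin":0},{"slide":[0.5,-0.79,-0.3],"spin":0}]}}

```text
time: 7.15
eef_pos: [0.4288, 0.1133, 0.5515]
tcp_rot: [0.161, 0.976, 0.142, 0.024]
force: [-0.7, -0.8, 0.0]
grip_width: 0.6
grip_force: 0.0
```

Emit:
{"method": "servo_tool", "body": {"series": [{"slide":[0.5,-0.79,-0.3],"spin":0},{"slide":[0.5,-0.79,-0.3],"spin":0},{"slide":[0.5,-0.79,-0.3],"spin":0}]}}

```text
time: 7.4
eef_pos: [0.453, 0.2085, 0.5541]
tcp_rot: [0.161, 0.976, 0.142, 0.023]
force: [-0.5, 0.2, -0.7]
grip_width: 0.603
grip_force: 0.0
```

Emit:
{"method": "servo_tool", "body": {"series": [{"slide":[0.5,-0.79,-0.3],"spin":0},{"slide":[0.5,-0.79,-0.3],"spin":0},{"slide":[0.5,-0.79,-0.3],"spin":0}]}}

```text
time: 7.65
eef_pos: [0.4771, 0.3038, 0.5565]
tcp_rot: [0.161, 0.976, 0.142, 0.023]
force: [-0.9, -0.7, -0.5]
grip_width: 0.602
grip_force: 0.0
```

Emit:
{"method": "servo_tool", "body": {"series": [{"slide":[0.25,-0.4,-0.15],"spin":0},{"slide":[0.4,-0.65,-0.25],"spin":0},{"slide":[0.5,-0.79,-0.3],"spin":0}]}}

```text
time: 7.9
eef_pos: [0.5008, 0.3985, 0.5594]
tcp_rot: [0.161, 0.976, 0.142, 0.023]
force: [0.4, -0.5, 0.3]
grip_width: 0.597
grip_force: 0.0
```

```bash
python3 -c "
from h import *
to([.60,.48,.56]);print(bot.state()['force'])"
```

```text
pos [0.5008 0.3985 0.5594] z axis [ 0.09  -0.308 -0.947] y axis [ 0.27  -0.908  0.321] q [ 0.53  0.6   0.69 -0.34  1.92  1.71] t 7.9
slide [ 1.183 -0.469 -0.167] len mm 128.4
[ 0.366478   -0.51670637  0.28978044]
```

Emit:
{"method": "servo_tool", "body": {"series": [{"slide":[0.2,-0.08,-0.03],"spin":0},{"slide":[0.4,-0.16,-0.06],"spin":0},{"slide":[0.55,-0.22,-0.08],"spin":0},{"slide":[0.65,-0.26,-0.1],"spin":0},{"slide":[0.75,-0.3,-0.12],"spin":0},{"slide":[0.85,-0.34,-0.13],"spin":0},{"slide":[0.92,-0.37,-0.14],"spin":0}]}}

```text
time: 8.48
eef_pos: [0.5583, 0.4431, 0.5498]
tcp_rot: [0.158, 0.977, 0.142, 0.032]
force: [-0.2, -0.4, 0.0]
grip_width: 0.6
grip_force: 0.0
```

Emit:
{"method": "servo_tool", "body": {"series": [{"slide":[0.92,-0.37,-0.14],"spin":0}]}}

```text
time: 8.57
eef_pos: [0.5645, 0.449, 0.5377]
tcp_rot: [0.154, 0.977, 0.143, 0.042]
force: [-0.2, 0.4, 0.5]
grip_width: 0.598
grip_force: 0.0
```

Emit:
{"method": "servo_tool", "body": {"series": [{"slide":[0.92,-0.37,-0.14],"spin":0}]}}

```text
time: 8.65
eef_pos: [0.572, 0.4558, 0.5222]
tcp_rot: [0.151, 0.977, 0.145, 0.05]
force: [-0.4, -0.6, -0.5]
grip_width: 0.601
grip_force: 0.0
```

Emit:
{"method": "servo_tool", "body": {"series": [{"slide":[0.92,-0.37,-0.14],"spin":0}]}}

```text
time: 8.73
eef_pos: [0.5783, 0.4619, 0.5086]
tcp_rot: [0.147, 0.976, 0.146, 0.059]
force: [-0.0, -0.6, -0.1]
grip_width: 0.596
grip_force: 0.0
```

Emit:
{"method": "servo_tool", "body": {"series": [{"slide":[0.92,-0.37,-0.14],"spin":0}]}}

```text
time: 8.82
eef_pos: [0.5837, 0.4675, 0.4965]
tcp_rot: [0.143, 0.976, 0.148, 0.068]
force: [0.0, 0.6, -0.1]
grip_width: 0.596
grip_force: 0.0
```

```bash
python3 -c "
from h import *
to([.60,.48,.56]);print(bot.state()['force'])"
```

```text
pos [0.5837 0.4675 0.4965] z axis [ 0.175 -0.26  -0.95 ] y axis [ 0.269 -0.915  0.3  ] q [ 0.55  0.97  0.19 -0.34  1.95  1.69] t 8.82
slide [ 0.25   0.12  -0.607] len mm 66.7
[ 0.04973253  0.61110502 -0.12249129]
```

Emit:
{"method": "servo_tool", "body": {"series": [{"slide":[0.7,-0.65,-0.35],"spin":0}]}}

```text
time: 8.9
eef_pos: [0.5784, 0.4813, 0.4888]
tcp_rot: [0.14, 0.976, 0.148, 0.076]
force: [0.6, -0.8, 0.5]
grip_width: 0.598
grip_force: 0.0
```

Emit:
{"method": "servo_tool", "body": {"series": [{"slide":[0.7,-0.65,-0.35],"spin":0}]}}

```text
time: 8.98
eef_pos: [0.5692, 0.4974, 0.484]
tcp_rot: [0.135, 0.976, 0.15, 0.085]
force: [0.2, 0.4, 0.8]
grip_width: 0.599
grip_force: 0.0
```

Emit:
{"method": "servo_tool", "body": {"series": [{"slide":[0.7,-0.65,-0.35],"spin":0}]}}

```text
time: 9.07
eef_pos: [0.5607, 0.5122, 0.4791]
tcp_rot: [0.131, 0.975, 0.153, 0.094]
force: [-0.7, 0.6, 1.3]
grip_width: 0.602
grip_force: 0.0
```

Emit:
{"method": "servo_tool", "body": {"series": [{"slide":[0.7,-0.65,-0.35],"spin":0}]}}

```text
time: 9.15
eef_pos: [0.5526, 0.5257, 0.4744]
tcp_rot: [0.126, 0.975, 0.155, 0.103]
force: [-0.7, -0.1, -0.1]
grip_width: 0.598
grip_force: 0.0
```

Emit:
{"method": "servo_tool", "body": {"series": [{"slide":[0.7,-0.65,-0.35],"spin":0}]}}

```text
time: 9.23
eef_pos: [0.5447, 0.5383, 0.4703]
tcp_rot: [0.121, 0.974, 0.156, 0.111]
force: [1.2, 0.1, 0.0]
grip_width: 0.6
grip_force: 0.0
```

Emit:
{"method": "servo_tool", "body": {"series": [{"slide":[0.7,-0.65,-0.35],"spin":0}]}}

```text
time: 9.32
eef_pos: [0.5368, 0.55, 0.467]
tcp_rot: [0.116, 0.973, 0.158, 0.12]
force: [0.3, 0.9, 0.6]
grip_width: 0.595
grip_force: 0.0
```

```bash
python3 -c "
from h import *
to([.60,.48,.56]);print(bot.state()['force'])"
```

```text
pos [0.5368 0.55   0.467 ] z axis [ 0.27  -0.188 -0.944] y axis [ 0.28  -0.923  0.264] q [ 0.68  1.01  0.19 -0.33  1.83  1.82] t 9.32
slide [ 0.531  1.068 -0.576] len mm 132.5
[0.31133498 0.90468574 0.60761445]
```

Emit:
{"method": "servo_tool", "body": {"series": [{"slide":[0.7,-0.7,-0.25],"spin":0}]}}

```text
time: 9.4
eef_pos: [0.5296, 0.5623, 0.4613]
tcp_rot: [0.11, 0.973, 0.159, 0.129]
force: [-0.0, -0.7, 0.7]
grip_width: 0.602
grip_force: 0.0
```

Emit:
{"method": "servo_tool", "body": {"series": [{"slide":[0.7,-0.7,-0.25],"spin":0}]}}

```text
time: 9.48
eef_pos: [0.5226, 0.5743, 0.4547]
tcp_rot: [0.105, 0.972, 0.161, 0.137]
force: [-0.4, 0.6, -0.3]
grip_width: 0.602
grip_force: 0.0
```

Emit:
{"method": "servo_tool", "body": {"series": [{"slide":[0.7,-0.7,-0.25],"spin":0}]}}

```text
time: 9.57
eef_pos: [0.5153, 0.5855, 0.4495]
tcp_rot: [0.099, 0.971, 0.163, 0.146]
force: [-0.5, -0.5, -1.0]
grip_width: 0.596
grip_force: 0.0
```

Emit:
{"method": "servo_tool", "body": {"series": [{"slide":[0.7,-0.7,-0.25],"spin":0}]}}

```text
time: 9.65
eef_pos: [0.5078, 0.596, 0.4455]
tcp_rot: [0.093, 0.97, 0.164, 0.154]
force: [0.2, 0.1, 0.5]
grip_width: 0.599
grip_force: 0.0
```

Emit:
{"method": "servo_tool", "body": {"series": [{"slide":[0.7,-0.7,-0.25],"spin":0}]}}

```text
time: 9.73
eef_pos: [0.5, 0.606, 0.4426]
tcp_rot: [0.087, 0.969, 0.166, 0.163]
force: [-0.4, -1.1, 0.2]
grip_width: 0.598
grip_force: 0.0
```

Emit:
{"method": "servo_tool", "body": {"series": [{"slide":[0.7,-0.7,-0.25],"spin":0}]}}

```text
time: 9.82
eef_pos: [0.4923, 0.6153, 0.4405]
tcp_rot: [0.08, 0.967, 0.168, 0.172]
force: [0.5, 0.2, -1.0]
grip_width: 0.599
grip_force: 0.0
```

Emit:
{"method": "servo_tool", "body": {"series": [{"slide":[0.7,-0.7,-0.25],"spin":0}]}}

```text
time: 9.9
eef_pos: [0.4844, 0.6242, 0.4391]
tcp_rot: [0.073, 0.966, 0.169, 0.18]
force: [-0.2, 0.2, 0.8]
grip_width: 0.598
grip_force: 0.0
```

Emit:
{"method": "servo_tool", "body": {"series": [{"slide":[0.7,-0.7,-0.25],"spin":0}]}}

```text
time: 9.98
eef_pos: [0.4764, 0.6326, 0.4384]
tcp_rot: [0.066, 0.965, 0.171, 0.189]
force: [-0.2, -0.6, 0.1]
grip_width: 0.6
grip_force: 0.0
```

```bash
python3 -c "
from h import *
to([.60,.48,.56]);print(bot.state()['force'])"
```

```text
pos [0.4764 0.6326 0.4384] z axis [ 0.387 -0.063 -0.92 ] y axis [ 0.305 -0.933  0.193] q [ 0.81  1.05  0.19 -0.33  1.66  1.96] t 9.98
slide [ 0.949  2.034 -0.543] len mm 230.9
[-0.21575128 -0.63770086  0.05973889]
```

Emit:
{"method": "servo_tool", "body": {"series": [{"slide":[0.7,-0.7,-0.3],"spin":0}]}}

```text
time: 10.07
eef_pos: [0.4677, 0.6403, 0.4397]
tcp_rot: [0.06, 0.963, 0.173, 0.197]
force: [0.6, -0.4, -0.1]
grip_width: 0.601
grip_force: 0.0
```

Emit:
{"method": "servo_tool", "body": {"series": [{"slide":[0.8,-0.6,-0.3],"spin":0}]}}

```text
time: 10.15
eef_pos: [0.4619, 0.6447, 0.4435]
tcp_rot: [0.052, 0.961, 0.175, 0.206]
force: [1.0, -1.2, 0.5]
grip_width: 0.6
grip_force: 0.0
```

Emit:
{"method": "servo_tool", "body": {"series": [{"slide":[0.8,-0.6,-0.3],"spin":0}]}}

```text
time: 10.23
eef_pos: [0.4574, 0.6477, 0.4485]
tcp_rot: [0.045, 0.96, 0.176, 0.215]
force: [-0.1, -0.0, 0.7]
grip_width: 0.599
grip_force: 0.0
```

Emit:
{"method": "servo_tool", "body": {"series": [{"slide":[0.8,-0.6,-0.3],"spin":0}]}}

```text
time: 10.32
eef_pos: [0.4523, 0.6509, 0.4537]
tcp_rot: [0.037, 0.958, 0.178, 0.224]
force: [-0.3, -0.3, -0.5]
grip_width: 0.603
grip_force: 0.0
```

```bash
python3 -c "
from h import *
M=to([.48,.0,.45]);print(M.round(4).tolist())"
```

```text
pos [0.4523 0.6509 0.4537] z axis [ 0.441  0.008 -0.897] y axis [ 0.324 -0.934  0.15 ] q [ 0.85  1.03  0.19 -0.33  1.6   1.99] t 10.32
slide [-2.106  6.164  0.1  ] len mm 651.5
[[0.8369, 0.3237, 0.4413], [0.3569, -0.9341, 0.0085], [0.415, 0.1504, -0.8973]]
```

Emit:
{"method": "servo_tool", "body": {"series": [{"slide":[-0.1,0.2,0.01],"spin":0},{"slide":[-0.2,0.5,0.03],"spin":0},{"slide":[-0.38,0.82,0.05],"spin":0}]}}

```text
time: 10.57
eef_pos: [0.4514, 0.5758, 0.4472]
tcp_rot: [0.037, 0.958, 0.178, 0.223]
force: [1.6, 0.9, 0.3]
grip_width: 0.603
grip_force: 0.0
```

Emit:
{"method": "servo_tool", "body": {"series": [{"slide":[-0.38,0.82,0.05],"spin":0},{"slide":[-0.38,0.82,0.05],"spin":0},{"slide":[-0.38,0.82,0.05],"spin":0}]}}

```text
time: 10.82
eef_pos: [0.4481, 0.4814, 0.4387]
tcp_rot: [0.04, 0.958, 0.177, 0.221]
force: [0.1, 0.7, 0.5]
grip_width: 0.597
grip_force: 0.0
```

Emit:
{"method": "servo_tool", "body": {"series": [{"slide":[-0.38,0.82,0.05],"spin":0},{"slide":[-0.38,0.82,0.05],"spin":0},{"slide":[-0.38,0.82,0.05],"spin":0}]}}

```text
time: 11.07
eef_pos: [0.4452, 0.3919, 0.4318]
tcp_rot: [0.039, 0.958, 0.176, 0.222]
force: [0.4, 0.3, 0.9]
grip_width: 0.602
grip_force: 0.0
```

Emit:
{"method": "servo_tool", "body": {"series": [{"slide":[-0.38,0.82,0.05],"spin":0},{"slide":[-0.38,0.82,0.05],"spin":0},{"slide":[-0.38,0.82,0.05],"spin":0}]}}

```text
time: 11.32
eef_pos: [0.4422, 0.3024, 0.4245]
tcp_rot: [0.039, 0.958, 0.176, 0.223]
force: [-1.3, -1.0, -0.4]
grip_width: 0.602
grip_force: 0.0
```

Emit:
{"method": "servo_tool", "body": {"series": [{"slide":[-0.38,0.82,0.05],"spin":0},{"slide":[-0.38,0.82,0.05],"spin":0},{"slide":[-0.38,0.82,0.05],"spin":0}]}}

```text
time: 11.57
eef_pos: [0.4393, 0.2125, 0.4169]
tcp_rot: [0.039, 0.958, 0.176, 0.223]
force: [-0.7, -0.7, -0.1]
grip_width: 0.598
grip_force: 0.0
```

Emit:
{"method": "servo_tool", "body": {"series": [{"slide":[-0.38,0.82,0.05],"spin":0},{"slide":[-0.38,0.82,0.05],"spin":0},{"slide":[-0.38,0.82,0.05],"spin":0}]}}

```text
time: 11.82
eef_pos: [0.4364, 0.1224, 0.4092]
tcp_rot: [0.039, 0.958, 0.176, 0.223]
force: [-0.0, 0.7, -0.2]
grip_width: 0.603
grip_force: 0.0
```

Emit:
{"method": "servo_tool", "body": {"series": [{"slide":[-0.2,0.4,0.03],"spin":0.15},{"slide":[-0.33,0.7,0.04],"spin":0.3},{"slide":[-0.38,0.82,0.05],"spin":0.47},{"slide":[-0.38,0.82,0.05],"spin":0.47}], "hand": 1}}

```text
time: 12.15
eef_pos: [0.4337, 0.0339, 0.4017]
tcp_rot: [-0.003, 0.974, -0.005, 0.227]
force: [-0.0, 0.9, -0.2]
grip_width: 0.998
grip_force: 0.0
```

```bash
python3 -c "
from h import *
M=to([.43,.02,.40]);print(M.round(4).tolist())
f=shot('wrist');save(f,'w1.png');pickle.dump(f,open('w1.pkl','wb'));print(f['tool_from_camera'].round(3).tolist(),f['pose'].round(3).tolist())"
```

```text
pos [0.4337 0.0339 0.4017] z axis [ 0.441  0.004 -0.897] y axis [-0.009 -1.    -0.009] q [-0.21  0.04  1.86  0.14  0.8   1.3 ] t 12.15
slide [-0.039  0.14  -0.001] len mm 14.5
[[0.8973, -0.0088, 0.4414], [-0.0119, -0.9999, 0.0042], [0.4413, -0.009, -0.8973]]
[[-0.001, -0.948, -0.319, 0.082], [1.0, -0.001, 0.001, 0.0], [-0.001, -0.319, 0.948, 0.03], [0.0, 0.0, 0.0, 1.0]] [[-0.01, -0.991, 0.133, 0.521], [-1.0, 0.011, 0.007, 0.033], [-0.008, -0.133, -0.991, 0.411], [0.0, 0.0, 0.0, 1.0]]
```

View pics/w1.png

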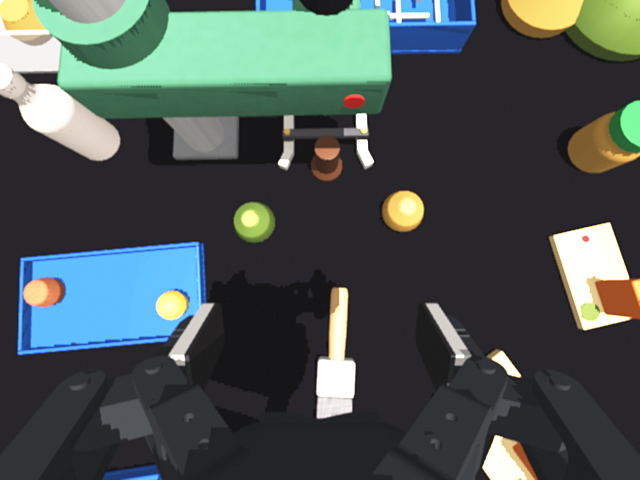

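The wrist view shows the rails with the flares ending near (285,165) and (367,165). The hold-down bar is at (326,132), the trunk top at (327,148), and the tray and plate at the sides. I'll measure all of these from this cloud and compare with the top view.

```bash
cat > m2.py <<'E'
from h import *
import sys
f=pickle.load(open(sys.argv[1],"rb"));P=cloud(f);h=cv2.cvtColor(f["frame"],cv2.COLOR_RGB2HSV).astype(int);ok=f["range_z"]>0
X,Y,Z=P[...,0],P[...,1],P[...,2]
def fit(n,m):
    p=P[m&ok]; print(n,len(p),"mean",p.mean(0).round(4),"min",p.min(0).round(4),"max",p.max(0).round(4));return p
bench=(h[...,2]<60)&(abs(X-.55)<.05)&(abs(Y)<.1)&(Z<.02);fit("bench",bench)
g=(h[...,0]>60)&(h[...,0]<90)&(h[...,1]>80)
p=fit("armface",g&(Z>.152)&(Z<.188)&(X<.70)&(Y<.1)&(Y>-.03));c=np.polyfit(p[:,1],p[:,0],1);print("face x=",c,"yaw deg(x axis)",-np.degrees(np.arctan(c[0])))
lane=(X>.64)&(X<.76)&(Y>-.06)&(Y<.11)
r=lane&(Z>.009)&(Z<.02)&(h[...,1]<70)&(h[...,2]>110)
for n,m in (("railL",r&(Y>.03)),("railR",r&(Y<.02))):
    p=fit(n,m)
    for a,b in ((.66,.668),(.668,.676),(.676,.685),(.685,.70)):
        q=p[(p[:,0]>a)&(p[:,0]<=b)]
        if len(q)>3: print("   x",a,"y",q[:,1].min().round(4),q[:,1].max().round(4),len(q))
p=fit("bar",lane&(Z>.024)&(Z<.033)&(X>.675));
p=fit("trunktop",lane&(Z>.055)&(Z<.068)&(X<.70)&(h[...,0]<20)); print((p.min(0)+p.max(0))/2)
w=(h[...,0]>=12)&(h[...,0]<=35)&(h[...,1]>40)&(h[...,1]<200)&(h[...,2]>120)&(Z>.004)&(Z<.016)&(Y<-.2)&(X>.44)
p=fit("plate",w)
m=(w.astype(np.uint8))
red=((h[...,0]<5)|(h[...,0]>172))&(h[...,1]>130)&(h[...,2]>120)&(Y<-.2)&(X>.5)&(Z<.02);p=fit("mark",red)
ys,xs=np.where(red);print(" mark ray",ray(f,xs.mean(),ys.mean(),.01).round(4))
o=(h[...,0]>=4)&(h[...,0]<=18)&(h[...,1]>180)&(h[...,2]>90)&(Y<-.2)&(X>.44)
p=fit("tabtop",o&(Z>.055)&(Z<.066))
b=(h[...,0]>100)&(h[...,0]<125)&(h[...,1]>150)&(Y>.1)&(X>.42)&(X<.6)
p=fit("traytop",b&(Z>.013)&(Z<.024))
r=cv2.minAreaRect(p[:,:2].astype(np.float32));print(" rect",r)
p=fit("mush",(h[...,0]>=20)&(h[...,0]<=34)&(h[...,1]>120)&(Y>.1)&(X<.6)&(Z>.02)); p=fit("stone",(h[...,0]<=15)&(h[...,1]>120)&(Y>.1)&(X<.6)&(Z>.02)&(Z<.05))
p=fit("rockL",(Z>.015)&(Z<.05)&(Y>.06)&(Y<.16)&(X>.55)&(X<.64)); p=fit("rockR",(Z>.015)&(Z<.05)&(Y>-.12)&(Y<-.02)&(X>.55)&(X<.64))
E
python3 m2.py w1.pkl
```

```text
bench 12712 mean [0.5483 0.0011 0.001 ] min [ 0.5   -0.1   -0.002] max [0.6    0.1    0.0044]
armface 3543 mean [0.6582 0.0449 0.1714] min [ 0.6568 -0.0177  0.152 ] max [0.6639 0.1    0.188 ]
face x= [-0.00493306  0.65840032] yaw deg(x axis) 0.28264100678893234
railL 387 mean [0.6939 0.0739 0.0147] min [0.663  0.0668 0.0095] max [0.731  0.0853 0.0172]
   x 0.66 y 0.0741 0.0853 33
   x 0.668 y 0.0705 0.0839 68
   x 0.676 y 0.0668 0.0804 71
   x 0.685 y 0.0669 0.078 79
railR 394 mean [ 0.694  -0.019   0.0146] min [ 0.6636 -0.0297  0.0091] max [ 0.7305 -0.0119  0.0171]
   x 0.66 y -0.0297 -0.0193 35
   x 0.668 y -0.0296 -0.0163 64
   x 0.676 y -0.0263 -0.012 69
   x 0.685 y -0.0232 -0.0119 93
bar 752 mean [0.6992 0.028  0.0286] min [ 0.6945 -0.0243  0.024 ] max [0.7057 0.079  0.0329]
trunktop 544 mean [0.6655 0.0262 0.0625] min [0.6528 0.0128 0.055 ] max [0.6807 0.04   0.0649]
[0.66672965 0.02639333 0.05997996]
plate 1549 mean [ 0.6368 -0.2637  0.0098] min [ 0.4658 -0.3242  0.004 ] max [ 0.8915 -0.2092  0.016 ]
mark 24 mean [ 0.5704 -0.2797  0.012 ] min [ 0.5681 -0.2839  0.0106] max [ 0.573  -0.2768  0.0136]
 mark ray [ 0.5707 -0.2812  0.01  ]
tabtop 167 mean [ 0.5053 -0.2869  0.0576] min [ 0.4841 -0.2919  0.055 ] max [ 0.5217 -0.2826  0.0617]
traytop 1996 mean [0.5095 0.3039 0.0177] min [0.4457 0.1725 0.013 ] max [0.5706 0.3876 0.0212]
 rect ((0.5082330703735352, 0.27871012687683105), (0.1102299764752388, 0.21183034777641296), 4.694334030151367)
mush 212 mean [0.5069 0.1886 0.0316] min [0.4841 0.1063 0.0251] max [0.5993 0.2072 0.0411]
stone 321 mean [0.5149 0.3442 0.0258] min [0.4992 0.3375 0.0201] max [0.5299 0.3681 0.0325]
rockL 1265 mean [0.5919 0.1106 0.0317] min [0.5708 0.0894 0.015 ] max [0.6177 0.1362 0.0421]
rockR 1256 mean [ 0.6034 -0.0611  0.0302] min [ 0.5831 -0.0858  0.015 ] max [ 0.6294 -0.0405  0.0399]
```

Drill origin is about (0.728, 0.0275) with yaw near 0. The lane is 79 mm wide and the trunk is at (0.6665, 0.0264) with its top at 62 mm, so all of these match the text. The lean is 26°, and I want about 32° for clearance, so I'll stretch a bit more with the tool high.

Emit:
{"method": "servo_tool", "body": {"series": [{"slide":[0.25,0,-0.12],"spin":0},{"slide":[0.55,0,-0.28],"spin":0},{"slide":[0.82,0,-0.41],"spin":0}]}}

```text
time: 12.45
eef_pos: [0.4896, 0.0368, 0.4761]
tcp_rot: [-0.003, 0.974, 0.001, 0.227]
force: [0.1, -0.7, 0.4]
grip_width: 0.999
grip_force: 0.0
```

Emit:
{"method": "servo_tool", "body": {"series": [{"slide":[0.4,0,-0.2],"spin":0},{"slide":[0.8,0,-0.4],"spin":0}]}}

```text
time: 12.62
eef_pos: [0.5401, 0.0368, 0.5422]
tcp_rot: [-0.003, 0.974, 0.001, 0.226]
force: [1.2, -0.1, 0.8]
grip_width: 0.997
grip_force: 0.0
```

Emit:
{"method": "servo_tool", "body": {"series": [{"slide":[0.3,0,-0.15],"spin":0},{"slide":[0.5,0,-0.25],"spin":0},{"slide":[0.65,0,-0.33],"spin":0},{"slide":[0.8,0,-0.4],"spin":0}]}}

```text
time: 12.95
eef_pos: [0.5942, 0.0364, 0.6127]
tcp_rot: [-0.003, 0.974, 0.001, 0.227]
force: [-0.5, 0.2, -0.1]
grip_width: 0.994
grip_force: 0.0
```

Emit:
{"method": "servo_tool", "body": {"series": [{"slide":[0.2,0,0.06],"spin":0},{"slide":[0.35,0,0.12],"spin":0},{"slide":[0.5,0,0.17],"spin":0},{"slide":[0.65,0,0.22],"spin":0},{"slide":[0.8,0,0.27],"spin":0}]}}

```text
time: 13.37
eef_pos: [0.6779, 0.0366, 0.6227]
tcp_rot: [-0.003, 0.974, 0.001, 0.226]
force: [0.0, -0.5, 0.5]
grip_width: 1.001
grip_force: 0.0
```

```bash
python3 -c "
from h import *
M=to([.43,.02,.40]);print(M.round(4).tolist())"
```

```text
pos [0.6779 0.0366 0.6227] z axis [ 0.441  0.007 -0.898] y axis [ 0.004 -1.    -0.006] q [-0.13  0.63  0.49  0.06  1.57  1.46] t 13.37
slide [-3.207  0.169  0.905] len mm 333.7
[[0.8977, 0.0038, 0.4407], [0.0008, -1.0, 0.0069], [0.4407, -0.0058, -0.8976]]
```

Emit:
{"method": "servo_tool", "body": {"series": [{"slide":[0.2,0,0.06],"spin":0},{"slide":[0.35,0,0.1],"spin":0},{"slide":[0.5,0,0.14],"spin":0},{"slide":[0.65,0,0.18],"spin":0},{"slide":[0.85,0,0.25],"spin":0},{"slide":[1,0,0.3],"spin":0}]}}

```text
time: 13.87
eef_pos: [0.7251, 0.0329, 0.6075]
tcp_rot: [-0.004, 0.971, -0.0, 0.24]
force: [0.8, -0.8, -0.7]
grip_width: 1.003
grip_force: 0.0
```

Emit:
{"method": "servo_tool", "body": {"series": [{"slide":[1,0,0.1],"spin":0}]}}

```text
time: 13.95
eef_pos: [0.7312, 0.0312, 0.6021]
tcp_rot: [-0.004, 0.968, -0.0, 0.251]
force: [-0.3, -0.1, 0.5]
grip_width: 1.003
grip_force: 0.0
```

Emit:
{"method": "servo_tool", "body": {"series": [{"slide":[1,0,0.1],"spin":0}]}}

```text
time: 14.03
eef_pos: [0.7373, 0.0294, 0.5967]
tcp_rot: [-0.004, 0.965, -0.0, 0.262]
force: [0.3, -0.2, -0.6]
grip_width: 1.004
grip_force: 0.0
```

Emit:
{"method": "servo_tool", "body": {"series": [{"slide":[1,0,0.1],"spin":0}]}}

```text
time: 14.12
eef_pos: [0.7425, 0.0279, 0.5924]
tcp_rot: [-0.005, 0.962, -0.0, 0.274]
force: [-1.3, -0.6, 0.0]
grip_width: 0.997
grip_force: 0.0
```

Emit:
{"method": "servo_tool", "body": {"series": [{"slide":[1,0,0.1],"spin":0}]}}

```text
time: 14.2
eef_pos: [0.747, 0.0265, 0.5891]
tcp_rot: [-0.005, 0.959, -0.0, 0.285]
force: [-0.1, 0.5, 0.1]
grip_width: 1.0
grip_force: 0.0
```

```bash
python3 -c "
from h import *
M=to([.43,.02,.40]);print(M.round(4).tolist())"
```

```text
pos [0.747  0.0265 0.5891] z axis [ 0.546  0.01  -0.838] y axis [ 0.002 -1.    -0.01 ] q [-0.13  0.85  0.19  0.08  1.53  1.46] t 14.2
slide [-3.688  0.077 -0.146] len mm 369.2
[[0.8379, 0.0024, 0.5458], [-0.0036, -0.9999, 0.0099], [0.5458, -0.0102, -0.8378]]
```

Emit:
{"method": "servo_tool", "body": {"series": [{"slide":[-0.2,0,-0.05],"spin":0},{"slide":[-0.5,0,-0.12],"spin":0},{"slide":[-0.85,0,-0.2],"spin":0}]}}

```text
time: 14.45
eef_pos: [0.6888, 0.0262, 0.5695]
tcp_rot: [-0.005, 0.958, -0.0, 0.285]
force: [1.5, -0.5, 1.2]
grip_width: 1.002
grip_force: 0.0
```

Emit:
{"method": "servo_tool", "body": {"series": [{"slide":[-0.42,0,-0.1],"spin":0},{"slide":[-0.85,0,-0.2],"spin":0}]}}

```text
time: 14.62
eef_pos: [0.6206, 0.0263, 0.5465]
tcp_rot: [-0.005, 0.958, -0.0, 0.286]
force: [1.4, -0.2, 1.2]
grip_width: 1.004
grip_force: 0.0
```

Emit:
{"method": "servo_tool", "body": {"series": [{"slide":[-0.42,0,-0.1],"spin":0},{"slide":[-0.7,0,-0.16],"spin":0},{"slide":[-0.85,0,-0.2],"spin":0},{"slide":[-0.85,0,-0.2],"spin":0}]}}

```text
time: 14.95
eef_pos: [0.5378, 0.0267, 0.5177]
tcp_rot: [-0.005, 0.958, 0.0, 0.285]
force: [-0.0, 0.1, 0.2]
grip_width: 0.998
grip_force: 0.0
```

```bash
python3 -c "
from h import *
to([.526,.024,.2564])"
```

```text
pos [0.5378 0.0267 0.5177] z axis [ 0.547  0.01  -0.837] y axis [ 0.003 -1.    -0.01 ] q [-0.19  0.19  1.4   0.13  0.99  1.34] t 14.95
slide [-1.527  0.052  2.124] len mm 261.6
```

Emit:
{"method": "servo_tool", "body": {"series": [{"slide":[-0.25,0,0.35],"spin":0},{"slide":[-0.51,0.02,0.71],"spin":0}]}}

```text
time: 15.12
eef_pos: [0.5366, 0.0255, 0.4352]
tcp_rot: [-0.005, 0.958, 0.0, 0.288]
force: [0.9, -0.1, -1.0]
grip_width: 0.998
grip_force: 0.0
```

Emit:
{"method": "servo_tool", "body": {"series": [{"slide":[-0.25,0,0.35],"spin":0},{"slide":[-0.51,0.02,0.71],"spin":0}]}}

```text
time: 15.28
eef_pos: [0.5328, 0.0244, 0.3493]
tcp_rot: [-0.005, 0.958, -0.0, 0.285]
force: [1.0, -0.9, -0.9]
grip_width: 1.0
grip_force: 0.0
```

Emit:
{"method": "servo_tool", "body": {"series": [{"slide":[-0.22,0,0.3],"spin":0},{"slide":[-0.4,0.02,0.55],"spin":0},{"slide":[-0.51,0.02,0.71],"spin":0},{"slide":[-0.51,0.02,0.71],"spin":0}]}}

```text
time: 15.62
eef_pos: [0.5282, 0.0232, 0.2591]
tcp_rot: [-0.006, 0.96, -0.0, 0.281]
force: [-0.4, -0.0, -0.6]
grip_width: 1.0
grip_force: 0.0
```

```bash
python3 -c "
from h import *
to([.5806,.0249,.1726])
f=shot('wrist');pickle.dump(f,open('w2.pkl','wb'))"; python3 m2.py w2.pkl | egrep -A1 'arm|rail|bar|trunk|bench'
```

```text
pos [0.5282 0.0232 0.2591] z axis [ 0.54   0.011 -0.842] y axis [ 0.002 -1.    -0.012] q [-0.2   0.42  1.81  0.33  0.37  1.1 ] t 15.62
slide [-0.026 -0.006  1.011] len mm 101.1
bench 15510 mean [0.5699 0.019  0.0009] min [ 0.5049 -0.1    -0.0021] max [0.6    0.1    0.0128]
armface 12786 mean [0.658  0.0452 0.173 ] min [ 0.6569 -0.0161  0.152 ] max [0.6601 0.1    0.188 ]
face x= [-0.0044202  0.6581881] yaw deg(x axis) 0.25325719846250083
railL 587 mean [0.6797 0.0749 0.0145] min [0.663  0.0669 0.0091] max [0.6966 0.0853 0.0172]
   x 0.66 y 0.0741 0.0853 74
--
railR 591 mean [ 0.6802 -0.0196  0.0146] min [ 0.6634 -0.0304  0.0091] max [ 0.6969 -0.0117  0.0172]
   x 0.66 y -0.0304 -0.0193 63
--
bar 1042 mean [0.6971 0.0274 0.0285] min [ 0.6945 -0.0233  0.0241] max [0.7011 0.0792 0.033 ]
trunktop 1404 mean [0.666  0.0265 0.0627] min [0.653  0.0129 0.055 ] max [0.6805 0.0401 0.065 ]
[0.66674416 0.02650334 0.06002013]m2.py:6: RuntimeWarning: Mean of empty slice.
  p=P[m&ok]; print(n,len(p),"mean",p.mean(0).round(4),"min",p.min(0).round(4),"max",p.max(0).round(4));return p
  ret = um.true_divide(
Traceback (most recent call last):
  File "m2.py", line 22, in <module>
    red=((h[...,0]<5)|(h[...,0]>172))&(h[...,1]>130)&(h[...,2]>120)&(Y<-.2)&(X>.5)&(Z<.02);p=fit("mark",red)
                                                                                             ~~~^^^^^^^^^^^^
  File "m2.py", line 6, in fit
    p=P[m&ok]; print(n,len(p),"mean",p.mean(0).round(4),"min",p.min(0).round(4),"max",p.max(0).round(4));return p
                                                              ~~~~~^^^
ValueError: zero-size array to reduction operation minimum which has no identity
```

Emit:
{"method": "servo_tool", "body": {"series": [{"slide":[-0.01,0,0.25],"spin":0},{"slide":[-0.02,0,0.5],"spin":0},{"slide":[-0.02,0,0.7],"spin":0},{"slide":[-0.02,0,0.8],"spin":0}]}}

```text
time: 16.0
eef_pos: [0.5715, 0.024, 0.1939]
tcp_rot: [-0.005, 0.959, -0.0, 0.284]
force: [0.4, 0.6, -0.1]
grip_width: 1.001
grip_force: 0.0
```

Emit:
{"method": "servo_tool", "body": {"series": [{"slide":[0,0,0.07],"spin":0},{"slide":[0,0,0.14],"spin":0},{"slide":[0,0,0.21],"spin":0},{"slide":[0,0,0.21],"spin":0}]}}

```text
time: 16.33
eef_pos: [0.5812, 0.0242, 0.1754]
tcp_rot: [-0.006, 0.959, -0.001, 0.283]
force: [-0.7, -0.1, -0.3]
grip_width: 0.998
grip_force: 0.0
```

```bash
python3 -c "
from h import *
M=to([.5806,.0249,.1726]);s=bot.state();print('G',s['eef_pos']+.1547*M[:,2],s['force'])"
```

```text
pos [0.5812 0.0242 0.1754] z axis [ 0.543  0.01  -0.84 ] y axis [ 0.002 -1.    -0.011] q [-0.17  0.65  1.69  0.43  0.26  1.01] t 16.33
slide [-0.021 -0.006  0.02 ] len mm 3.0
G [0.66516181 0.02586778 0.04546636] [-0.65954202 -0.09156313 -0.26724307]
```

Positioned with no contact. Closing the gripper, then a small lift to check.

Emit:
{"method": "servo_tool", "body": {"series": [{"slide":[0,0,0],"spin":0},{"slide":[0,0,0],"spin":0},{"slide":[0,0,0],"spin":0},{"slide":[0,0,0],"spin":0},{"slide":[0,0,0],"spin":0},{"slide":[0,0,0],"spin":0}], "hand": 0, "grip_force": 35}}

```text
time: 16.83
eef_pos: [0.5808, 0.0242, 0.1758]
tcp_rot: [-0.006, 0.959, -0.001, 0.283]
force: [-1.8, -0.3, 2.8]
grip_width: 0.309
grip_force: 34.9
```

```bash
python3 -c "
from h import *
s=bot.state();M=rot(s['tcp_rot']);print(s['grip_width'],s['grip_force'],s['force'])
for d in ([-.01,0,.008],[-.08,0,.05],[0,0,.1]): print(d,(M.T@np.array(d)/.1).round(3))"
```

```text
0.30947481751125605 34.91384267807007 [-1.76954411 -0.32149937  2.76771718]
[-0.01, 0, 0.008] [-0.041 -0.001 -0.121]
[-0.08, 0, 0.05] [-0.401 -0.007 -0.854]
[0, 0, 0.1] [ 0.543 -0.011 -0.84 ]
```

Emit:
{"method": "servo_tool", "body": {"series": [{"slide":[0,0,-0.08],"spin":0},{"slide":[0,0,-0.2],"spin":0},{"slide":[0,0,-0.4],"spin":0},{"slide":[0,0,-0.65],"spin":0},{"slide":[0,0,-0.9],"spin":0},{"slide":[0,0,-1],"spin":0}]}}

```text
time: 17.33
eef_pos: [0.5255, 0.0233, 0.2619]
tcp_rot: [-0.005, 0.959, -0.0, 0.284]
force: [-0.1, -0.5, -0.0]
grip_width: 0.31
grip_force: 34.7
```

```bash
python3 -c "
from h import *
to([.421,.2751,.26]);s=bot.state();print(s['grip_width'],s['grip_force'],s['force'])
f=shot('wrist');save(f,'w3.png')"
```

```text
pos [0.5255 0.0233 0.2619] z axis [ 0.544  0.01  -0.839] y axis [ 0.002 -1.    -0.011] q [-0.2   0.41  1.81  0.33  0.37  1.1 ] t 17.33
slide [-0.897 -2.52  -0.527] len mm 272.6
0.3097202107968763 34.68020439147949 [-0.05704301 -0.48955552 -0.04110743]
```

View pics/w3.png

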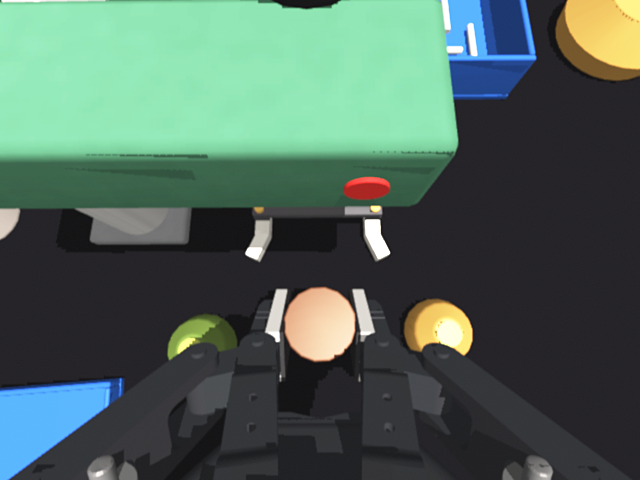

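The trunk is held centrally between the pads at (320,325), and the lane is clear. Moving to the tray.

Emit:
{"method": "servo_tool", "body": {"series": [{"slide":[-0.08,-0.2,-0.05],"spin":0},{"slide":[-0.18,-0.5,-0.1],"spin":0},{"slide":[-0.3,-0.84,-0.18],"spin":0}]}}

```text
time: 17.63
eef_pos: [0.4914, 0.1072, 0.2584]
tcp_rot: [-0.005, 0.959, -0.002, 0.282]
force: [-0.2, 0.5, -1.5]
grip_width: 0.31
grip_force: 34.7
```

Emit:
{"method": "servo_tool", "body": {"series": [{"slide":[-0.14,-0.38,-0.08],"spin":0},{"slide":[-0.24,-0.7,-0.15],"spin":0},{"slide":[-0.3,-0.84,-0.18],"spin":0}]}}

```text
time: 17.88
eef_pos: [0.4553, 0.1933, 0.2584]
tcp_rot: [-0.006, 0.959, 0.0, 0.282]
force: [0.4, -0.1, -0.9]
grip_width: 0.307
grip_force: 34.8
```

Emit:
{"method": "servo_tool", "body": {"series": [{"slide":[-0.13,-0.35,-0.08],"spin":0},{"slide":[-0.22,-0.62,-0.14],"spin":0},{"slide":[-0.3,-0.84,-0.18],"spin":0},{"slide":[-0.3,-0.84,-0.18],"spin":0}]}}

```text
time: 18.22
eef_pos: [0.4196, 0.2781, 0.2579]
tcp_rot: [-0.006, 0.959, 0.002, 0.282]
force: [0.9, -0.3, -1.3]
grip_width: 0.308
grip_force: 34.8
```

```bash
python3 -c "
from h import *
to([.421,.2751,.182]);s=bot.state();print(s['grip_width'],s['grip_force'],s['force'])"
```

```text
pos [0.4196 0.2781 0.2579] z axis [ 0.541  0.013 -0.841] y axis [ 0.007 -1.    -0.011] q [ 0.38  0.39  1.86 -0.52  0.4   2.38] t 18.22
slide [-0.399  0.039  0.645] len mm 76.0
0.30810262253944776 34.844046235084534 [ 0.94702386 -0.27781142 -1.30565318]
```

Emit:
{"method": "servo_tool", "body": {"series": [{"slide":[-0.12,0.01,0.2],"spin":0},{"slide":[-0.24,0.02,0.4],"spin":0},{"slide":[-0.34,0.03,0.56],"spin":0},{"slide":[-0.38,0.04,0.63],"spin":0},{"slide":[-0.38,0.04,0.63],"spin":0}]}}

```text
time: 18.63
eef_pos: [0.4232, 0.2712, 0.1827]
tcp_rot: [-0.005, 0.96, -0.001, 0.28]
force: [-0.6, 0.4, -1.6]
grip_width: 0.306
grip_force: 34.8
```

```bash
python3 -c "
from h import *
to([.421,.2751,.180]);s=bot.state();print(s['grip_width'],s['grip_force'],s['force'])"
```

```text
pos [0.4232 0.2712 0.1827] z axis [ 0.538  0.009 -0.843] y axis [ 0.002 -1.    -0.009] q [ 0.37  0.53  1.9  -0.85  0.25  2.72] t 18.63
slide [-0.033 -0.039  0.011] len mm 5.2
0.30623645904663266 34.81905519962311 [-0.64009083  0.3838184  -1.59324479]
```

Emit:
{"method": "servo_tool", "body": {"series": [{"slide":[-0.02,-0.02,0.01],"spin":0},{"slide":[-0.03,-0.03,0.02],"spin":0},{"slide":[-0.03,-0.03,0.02],"spin":0}]}}

```text
time: 18.88
eef_pos: [0.422, 0.2751, 0.1823]
tcp_rot: [-0.006, 0.959, -0.0, 0.283]
force: [0.7, 0.7, -0.1]
grip_width: 0.308
grip_force: 34.8
```

Emit:
{"method": "servo_tool", "body": {"series": [{"slide":[0,0,0],"spin":0},{"slide":[0,0,0],"spin":0},{"slide":[0,0,0],"spin":0}], "hand": 0.6}}

```text
time: 19.13
eef_pos: [0.4221, 0.2749, 0.1824]
tcp_rot: [-0.006, 0.959, -0.001, 0.283]
force: [-0.5, -1.3, 0.5]
grip_width: 0.598
grip_force: 0.0
```

Emit:
{"method": "servo_tool", "body": {"series": [{"slide":[0,0,-0.1],"spin":0},{"slide":[0,0,-0.3],"spin":0},{"slide":[0,0,-0.6],"spin":0},{"slide":[0,0,-1],"spin":0},{"slide":[0,0,-1],"spin":0}]}}

```text
time: 19.55
eef_pos: [0.3661, 0.2744, 0.2711]
tcp_rot: [-0.008, 0.958, -0.0, 0.286]
force: [1.1, -0.8, 0.6]
grip_width: 0.601
grip_force: 0.0
```

```bash
python3 -c "
from h import *
to([.421,.2751,.26])
f=shot('wrist');save(f,'w4.png');P=cloud(f);h=cv2.cvtColor(f['frame'],cv2.COLOR_RGB2HSV).astype(int)
m=(P[...,2]>.055)&(P[...,2]<.075)&(abs(P[...,0]-.507)<.04)&(abs(P[...,1]-.277)<.04);p=P[m];print(len(p),p.mean(0),p.min(0),p.max(0))
m=(P[...,2]>.02)&(P[...,2]<.045)&(abs(P[...,0]-.507)<.04);
for a,b in((.17,.23),(.32,.38)): q=P[m&(P[...,1]>a)&(P[...,1]<b)];print(q.mean(0),q.min(0),q.max(0))
"
```

```text
pos [0.3661 0.2744 0.2711] z axis [ 0.548  0.015 -0.836] y axis [ 0.004 -1.    -0.015] q [ 0.43  0.28  1.98 -0.58  0.4   2.48] t 19.55
slide [ 0.399 -0.004  0.394] len mm 56.0
1318 [0.50675707 0.27675901 0.06643525] [0.49396135 0.26302749 0.05504833] [0.52131374 0.29033396 0.0687016 ]
[0.49669054 0.20526378 0.03572088] [0.47642815 0.17306428 0.02000918] [0.53843754 0.21922619 0.0424637 ]
[0.51185005 0.35260982 0.03000883] [0.47379387 0.33850044 0.02000371] [0.53091712 0.37970478 0.03558384]
```

View pics/w4.png

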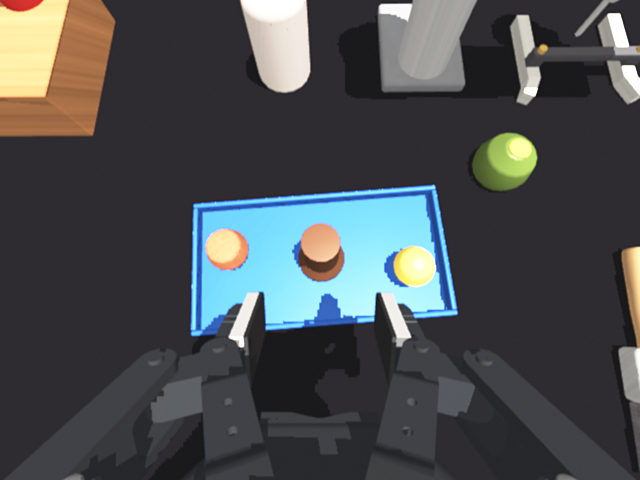

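The trunk stands upright at (0.507, 0.277) with its top at 66 mm, midway between the stone at (227,249) and the mushroom at (415,266) in the image. Next, going to the small plate.

Emit:
{"method": "servo_tool", "body": {"series": [{"slide":[0.1,0.22,-0.04],"spin":0},{"slide":[0.25,0.55,-0.1],"spin":0},{"slide":[0.43,0.91,-0.16],"spin":0}]}}

```text
time: 19.85
eef_pos: [0.3926, 0.1915, 0.2975]
tcp_rot: [-0.005, 0.96, 0.0, 0.282]
force: [0.3, 0.1, 0.5]
grip_width: 0.6
grip_force: 0.0
```

Emit:
{"method": "servo_tool", "body": {"series": [{"slide":[0.18,0.38,-0.07],"spin":0},{"slide":[0.3,0.7,-0.12],"spin":0},{"slide":[0.43,0.91,-0.16],"spin":0}]}}

```text
time: 20.1
eef_pos: [0.4202, 0.0993, 0.3332]
tcp_rot: [-0.005, 0.96, -0.001, 0.281]
force: [0.8, -0.7, 0.2]
grip_width: 0.601
grip_force: 0.0
```

Emit:
{"method": "servo_tool", "body": {"series": [{"slide":[0.18,0.38,-0.07],"spin":0},{"slide":[0.3,0.7,-0.12],"spin":0},{"slide":[0.43,0.91,-0.16],"spin":0}]}}

```text
time: 20.35
eef_pos: [0.4482, 0.0067, 0.3696]
tcp_rot: [-0.005, 0.959, -0.002, 0.282]
force: [-0.8, 0.7, -1.4]
grip_width: 0.598
grip_force: 0.0
```

Emit:
{"method": "servo_tool", "body": {"series": [{"slide":[-0.04,0.4,0],"spin":0},{"slide":[-0.1,0.8,0],"spin":0},{"slide":[-0.12,1,0],"spin":0}]}}

```text
time: 20.6
eef_pos: [0.4375, -0.0938, 0.3609]
tcp_rot: [-0.005, 0.959, -0.002, 0.282]
force: [0.8, 0.8, -0.7]
grip_width: 0.601
grip_force: 0.0
```

Emit:
{"method": "servo_tool", "body": {"series": [{"slide":[-0.04,0.4,0],"spin":0},{"slide":[-0.1,0.8,0],"spin":0},{"slide":[-0.12,1,0],"spin":0}]}}

```text
time: 20.85
eef_pos: [0.4272, -0.194, 0.3531]
tcp_rot: [-0.005, 0.96, -0.002, 0.282]
force: [0.1, 1.3, 0.1]
grip_width: 0.6
grip_force: 0.0
```

Emit:
{"method": "servo_tool", "body": {"series": [{"slide":[-0.04,0.3,0],"spin":0},{"slide":[-0.1,0.6,0],"spin":0},{"slide":[-0.12,0.85,0],"spin":0},{"slide":[-0.12,0.85,0],"spin":0}]}}

```text
time: 21.18
eef_pos: [0.4173, -0.2792, 0.3456]
tcp_rot: [-0.005, 0.96, -0.003, 0.281]
force: [-0.8, -0.8, -0.8]
grip_width: 0.595
grip_force: 0.0
```

```bash
python3 -c "
from h import *
to([.415,-.29,.33])
f=shot('wrist');save(f,'w5.png');pickle.dump(f,open('w5.pkl','wb'))"
```

```text
pos [ 0.4173 -0.2792  0.3456] z axis [ 0.54   0.007 -0.842] y axis [-0.004 -1.    -0.011] q [-0.9   0.26  1.77  0.61  0.84  0.33] t 21.18
slide [-0.103  0.11   0.118] len mm 19.1
```

View pics/w5.png

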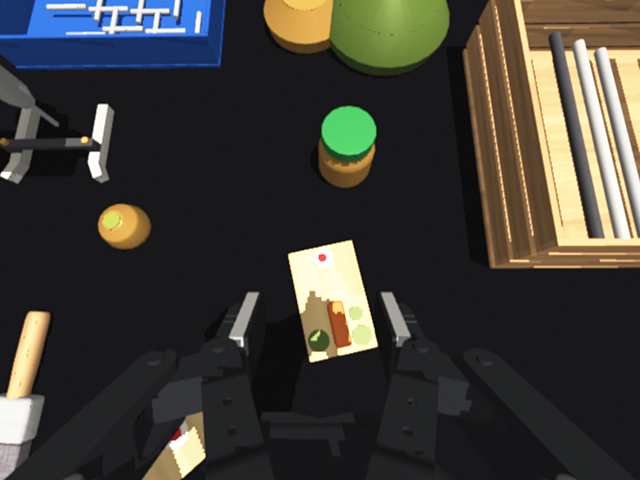

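The picture shows the small plate at (333,300), mark at (322,258), tab at (339,325). The larger plate's corner is at (180,445). Measuring it finely.

```bash
python3 - <<'E'
from h import *
f=pickle.load(open("w5.pkl","rb"));P=cloud(f);h=cv2.cvtColor(f["frame"],cv2.COLOR_RGB2HSV).astype(int);X,Y,Z=np.moveaxis(P,2,0)
roi=np.zeros(X.shape,bool);roi[238:368,284:382]=True
m=roi&(Z>.006)&(Z<.014);p=P[m];r=cv2.minAreaRect(p[:,:2].astype(np.float32));print("plate",len(p),p[:,2].mean(),r);
b=cv2.boxPoints(r);print(b.round(4).tolist())
t=roi&(Z>.056)&(Z<.066);p=P[t];print("tabtop",len(p),p.mean(0),p.min(0),p.max(0));r=cv2.minAreaRect(p[:,:2].astype(np.float32));print(r)
red=roi&((h[...,0]<5)|(h[...,0]>172))&(h[...,1]>130)&(h[...,2]>150)&(Z<.02)&(np.indices(X.shape)[0]<275);ys,xs=np.where(red);mk=ray(f,xs.mean(),ys.mean(),.01);print("mark",len(xs),mk,P[red].mean(0))
t=roi&(Z>.02)&(Z<.066);p=P[t];r=cv2.minAreaRect(p[:,:2].astype(np.float32));print("tab all",p.mean(0),r)
E
```

```text
plate 6588 0.011118513413830876 ((0.528103232383728, -0.2888903021812439), (0.11216624081134796, 0.07002425193786621), 11.990448951721191)
[[0.4659999907016754, -0.2662999927997589], [0.4805000126361847, -0.33480000495910645], [0.5902000069618225, -0.31150001287460327], [0.5756999850273132, -0.24300000071525574]]
tabtop 746 [ 0.50229174 -0.29429427  0.06078558] [ 0.48261875 -0.30438718  0.05636982] [ 0.52263729 -0.2838537   0.06316655]
((0.5026065707206726, -0.29433929920196533), (0.039791807532310486, 0.014018382877111435), 12.327037811279297)
mark 42 [ 0.57097682 -0.2795766   0.01      ] [ 0.57060196 -0.27958013  0.01197195]
tab all [ 0.50225133 -0.29401418  0.05988593] ((0.5026074647903442, -0.2943307161331177), (0.03979366272687912, 0.014036258682608604), 12.252201080322266)
```

Emit:
{"method": "servo_tool", "body": {"series": [{"slide":[-0.15,0.03,0.25],"spin":0},{"slide":[-0.3,0.06,0.5],"spin":0},{"slide":[-0.45,0.09,0.72],"spin":0},{"slide":[-0.5,0.1,0.82],"spin":0},{"slide":[-0.5,0.1,0.82],"spin":0}]}}

```text
time: 21.65
eef_pos: [0.4201, -0.283, 0.2478]
tcp_rot: [-0.008, 0.96, -0.001, 0.28]
force: [-0.1, -0.6, 0.3]
grip_width: 0.598
grip_force: 0.0
```

```bash
python3 -c "
from h import *
M=to([.4191,-.2953,.1753]);print(M[:,2]*.1547)"
```

```text
pos [ 0.4201 -0.283   0.2478] z axis [ 0.538  0.014 -0.843] y axis [ 0.002 -1.    -0.015] q [-0.9   0.42  1.85  0.78  0.66  0.1 ] t 21.65
slide [-0.398  0.134  0.604] len mm 73.6
[ 0.08318434  0.00215828 -0.13041395]
```

Emit:
{"method": "servo_tool", "body": {"series": [{"slide":[-0.13,0.06,0.2],"spin":0},{"slide":[-0.26,0.12,0.4],"spin":0},{"slide":[-0.36,0.14,0.54],"spin":0},{"slide":[-0.4,0.14,0.6],"spin":0},{"slide":[-0.4,0.14,0.6],"spin":0}]}}

```text
time: 22.07
eef_pos: [0.4192, -0.2967, 0.1776]
tcp_rot: [-0.006, 0.96, -0.001, 0.281]
force: [0.3, 0.6, -0.2]
grip_width: 0.601
grip_force: 0.0
```

```bash
python3 -c "
from h import *
M=to([.4191,-.2965,.1753]);print(M[:,2]*.1547+bot.state()['eef_pos'])"
```

```text
pos [ 0.4192 -0.2967  0.1776] z axis [ 0.54   0.012 -0.842] y axis [ 0.002 -1.    -0.013] q [-0.92  0.56  1.87  0.95  0.56 -0.13] t 22.07
slide [-0.014 -0.002  0.019] len mm 2.3
[ 0.5027606  -0.29492527  0.0474315 ]
```

Emit:
{"method": "servo_tool", "body": {"series": [{"slide":[0,0,0],"spin":0},{"slide":[0,0,0],"spin":0},{"slide":[0,0,0],"spin":0},{"slide":[0,0,0],"spin":0},{"slide":[0,0,0],"spin":0},{"slide":[0,0,0],"spin":0}], "hand": 0, "grip_force": 40}}

```text
time: 22.57
eef_pos: [0.4195, -0.2973, 0.1798]
tcp_rot: [-0.005, 0.959, -0.0, 0.283]
force: [-2.0, 2.6, 6.8]
grip_width: 0.158
grip_force: 39.0
```

Emit:
{"method": "servo_tool", "body": {"series": [{"slide":[0.03,0,-0.04],"spin":0},{"slide":[0.08,0,-0.12],"spin":0},{"slide":[0.13,0,-0.2],"spin":0},{"slide":[0.17,0,-0.26],"spin":0},{"slide":[0.17,0,-0.26],"spin":0}], "grip_force": 60}}

```text
time: 22.98
eef_pos: [0.4196, -0.2979, 0.2111]
tcp_rot: [-0.004, 0.959, -0.0, 0.283]
force: [0.3, -1.2, -3.0]
grip_width: 0.158
grip_force: 59.7
```

```bash
cat > pl.py <<'E'
from h import *
f=shot("wrist");P=cloud(f);h=cv2.cvtColor(f["frame"],cv2.COLOR_RGB2HSV).astype(int)
s=bot.state();M=rot(s["tcp_rot"]);G=s["eef_pos"]+.1547*M[:,2]
print("pos",s["eef_pos"].round(4),"zax",M[:,2].round(3),"yax",M[:,1].round(3),"G",G.round(4),"grip",s["grip_width"],s["grip_force"],"F",s["force"].round(1),"t",s["time"],"q",s["q"].round(2))
D=P-G;near=(D[...,0]>-.05)&(D[...,0]<.1)&(abs(D[...,1])<.05)
w=near&(h[...,0]>=12)&(h[...,0]<=35)&(h[...,1]>30)&(h[...,2]>110)&(D[...,2]<-.015)&(D[...,2]>-.06)
p=P[w];c,n=p.mean(0),np.linalg.svd(p-p.mean(0),full_matrices=False)[2][2];n*=np.sign(n[2]);print("plate top n",len(p),"mean",c.round(4),"normal",n.round(3),"z rng",p[:,2].min().round(4),p[:,2].max().round(4))
r=cv2.minAreaRect(p[:,:2].astype(np.float32));print("rect",r)
red=near&((h[...,0]<5)|(h[...,0]>172))&(h[...,1]>130)&(h[...,2]>120)&(D[...,0]>.04)
ys,xs=np.where(red);print("mark",len(xs),(P[red].mean(0)).round(4) if len(xs) else "","px",xs.mean() if len(xs) else 0,ys.mean() if len(xs) else 0)
save(f,"plt.png")
E
python3 pl.py
```

```text
pos [ 0.4195 -0.2977  0.2102] zax [ 0.542  0.009 -0.84 ] yax [ 0.002 -1.    -0.009] G [ 0.5033 -0.2964  0.0802] grip 0.1502630351872263 59.72735524177551 F [ 0.3  0.6 -0.9] t 23.0333 q [-0.92  0.5   1.85  0.87  0.61 -0.03]
plate top n 12974 mean [ 0.5445 -0.2971  0.0422] normal [ 0.    -0.002  1.   ] z rng 0.0397 0.0448
rect ((0.5274001359939575, -0.2969983220100403), (0.11206498742103577, 0.07034825533628464), 0.1376587152481079)
mark 174 [ 0.571  -0.2969  0.0433] px 319.62068965517244 208.07471264367817
```

The grip turned the plate straight: it's level, yaw is 0.1°, and the mark is 0.1517 m ahead of the TCP. Lifting it and carrying it to the lane mouth.

Emit:
{"method": "servo_tool", "body": {"series": [{"slide":[0.13,0,-0.2],"spin":0},{"slide":[0.27,0,-0.42],"spin":0}]}}

```text
time: 23.2
eef_pos: [0.419, -0.2978, 0.2584]
tcp_rot: [-0.007, 0.96, -0.001, 0.281]
force: [0.4, -0.0, -0.8]
grip_width: 0.154
grip_force: 59.7
```

Emit:
{"method": "servo_tool", "body": {"series": [{"slide":[0.03,-0.2,0.02],"spin":0},{"slide":[0.07,-0.5,0.04],"spin":0},{"slide":[0.1,-0.81,0.07],"spin":0}]}}

```text
time: 23.45
eef_pos: [0.4313, -0.2166, 0.2598]
tcp_rot: [-0.005, 0.959, -0.001, 0.282]
force: [0.2, 0.7, -1.7]
grip_width: 0.156
grip_force: 59.8
```

Emit:
{"method": "servo_tool", "body": {"series": [{"slide":[0.03,-0.3,0.02],"spin":0},{"slide":[0.07,-0.55,0.04],"spin":0},{"slide":[0.1,-0.81,0.07],"spin":0}]}}

```text
time: 23.7
eef_pos: [0.4434, -0.1348, 0.26]
tcp_rot: [-0.006, 0.959, -0.001, 0.282]
force: [0.8, -0.4, -1.4]
grip_width: 0.153
grip_force: 59.8
```

Emit:
{"method": "servo_tool", "body": {"series": [{"slide":[0.03,-0.3,0.02],"spin":0},{"slide":[0.07,-0.55,0.04],"spin":0},{"slide":[0.1,-0.81,0.07],"spin":0}]}}

```text
time: 23.95
eef_pos: [0.4555, -0.0538, 0.2603]
tcp_rot: [-0.006, 0.959, -0.001, 0.282]
force: [-0.1, -0.3, -2.3]
grip_width: 0.155
grip_force: 59.8
```

Emit:
{"method": "servo_tool", "body": {"series": [{"slide":[0.03,-0.3,0.02],"spin":0},{"slide":[0.07,-0.55,0.04],"spin":0},{"slide":[0.1,-0.7,0.06],"spin":0},{"slide":[0.1,-0.81,0.07],"spin":0},{"slide":[0.1,-0.81,0.07],"spin":0}]}}

```text
time: 24.37
eef_pos: [0.4673, 0.0276, 0.2604]
tcp_rot: [-0.006, 0.96, 0.001, 0.281]
force: [-0.2, -0.3, -1.7]
grip_width: 0.155
grip_force: 59.6
```

```bash
python3 pl.py; python3 -c "
from h import *
to([.47,.0267,.184])"
```

```text
pos [0.4674 0.0266 0.2604] zax [ 0.54   0.011 -0.842] yax [ 0.004 -1.    -0.011] G [0.5509 0.0283 0.1302] grip 0.15457733385357814 59.62391674518585 F [-0.2 -0.5 -2.1] t 24.4167 q [-0.22  0.31  1.98  0.41  0.32  1.  ]
plate top n 12956 mean [0.5917 0.0292 0.0911] normal [ 0.003 -0.005  1.   ] z rng 0.0886 0.0938
rect ((0.5744562745094299, 0.029295671731233597), (0.11207360774278641, 0.07022370398044586), 0.3762087821960449)
mark 177 [0.6182 0.0296 0.092 ] px 319.5367231638418 207.9774011299435
pos [0.4674 0.0266 0.2604] z axis [ 0.54   0.011 -0.842] y axis [ 0.004 -1.    -0.011] q [-0.22  0.31  1.98  0.41  0.32  1.  ] t 24.42
slide [-0.391  0.008  0.657] len mm 76.5
```

Emit:
{"method": "servo_tool", "body": {"series": [{"slide":[-0.12,0.01,0.2],"spin":0},{"slide":[-0.24,0.02,0.4],"spin":0},{"slide":[-0.34,0.02,0.57],"spin":0},{"slide":[-0.39,0.02,0.65],"spin":0},{"slide":[-0.39,0.02,0.65],"spin":0},{"slide":[-0.39,0.02,0.65],"spin":0}]}}

```text
time: 24.92
eef_pos: [0.4701, 0.024, 0.185]
tcp_rot: [-0.005, 0.96, -0.001, 0.282]
force: [0.4, 0.6, -1.7]
grip_width: 0.153
grip_force: 59.5
```

```bash
python3 pl.py; python3 -c "
from h import *
to([.47,.025,.1795])"
```

```text
pos [0.4702 0.0241 0.1857] zax [ 0.542  0.009 -0.841] yax [ 0.001 -1.    -0.011] G [0.554  0.0256 0.0556] grip 0.1558923855813134 59.52078402042389 F [-0.7  0.1 -1.9] t 24.9667 q [-0.22  0.47  2.02  0.92  0.16  0.47]
plate top n 13165 mean [0.5944 0.025  0.0157] normal [ 0.002 -0.004  1.   ] z rng -0.0007 0.0208
rect ((0.5752691030502319, 0.025335272774100304), (0.07629004865884781, 0.1271398812532425), 89.9947280883789)
mark 177 [0.621  0.0253 0.0168] px 319.59322033898303 208.03954802259886
pos [0.4702 0.0241 0.1857] z axis [ 0.542  0.009 -0.841] y axis [ 0.001 -1.    -0.011] q [-0.22  0.47  2.02  0.92  0.16  0.47] t 24.97
slide [-0.035 -0.008  0.051] len mm 6.2
```

Emit:
{"method": "servo_tool", "body": {"series": [{"slide":[-0.02,-0.02,0.03],"spin":0},{"slide":[0.07,-0.02,0.09],"spin":0},{"slide":[0.18,-0.02,0.16],"spin":0},{"slide":[0.28,-0.02,0.22],"spin":0},{"slide":[0.32,-0.02,0.25],"spin":0},{"slide":[0.32,-0.02,0.25],"spin":0}]}}

```text
time: 25.47
eef_pos: [0.5115, 0.0264, 0.1827]
tcp_rot: [-0.005, 0.959, -0.001, 0.283]
force: [0.5, 0.3, -1.6]
grip_width: 0.155
grip_force: 59.7
```

```bash
python3 pl.py; python3 -c "
from h import *
to([.577,.0267,.182])"
```

```text
pos [0.5107 0.0266 0.1823] zax [ 0.542  0.01  -0.84 ] yax [ 0.002 -1.    -0.01 ] G [0.5946 0.028  0.0524] grip 0.1509637396457122 59.669952392578125 F [ 0.4  0.1 -0.9] t 25.5167 q [-0.2   0.54  1.9   0.68  0.18  0.74]
plate top n 13128 mean [0.6365 0.0273 0.0138] normal [-0.003 -0.004  1.   ] z rng -0.0006 0.0163
rect ((0.6213063597679138, 0.02754255011677742), (0.11600463837385178, 0.075618676841259), 0.21389366686344147)
mark 178 [0.663  0.0276 0.015 ] px 319.58988764044943 208.1011235955056
pos [0.5107 0.0266 0.1823] z axis [ 0.542  0.01  -0.84 ] y axis [ 0.002 -1.    -0.01 ] q [-0.2   0.54  1.9   0.68  0.18  0.74] t 25.52
slide [ 0.555 -0.     0.362] len mm 66.3
```

View pics/plt.png

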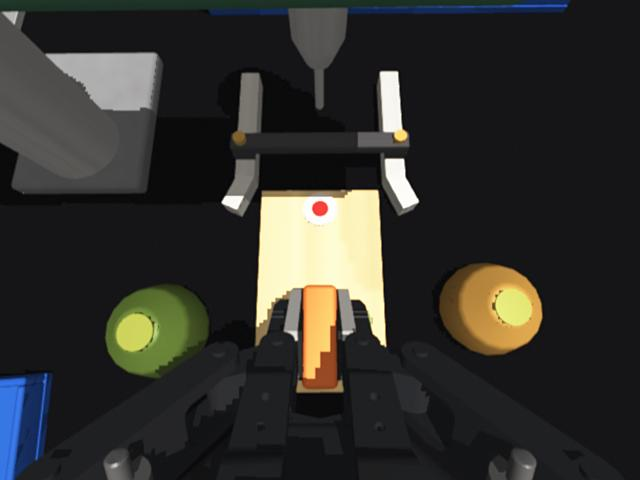

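The plate is entering the flares, with the mark at (320,208) and the bit tip at (319,108) in line with it. I'll locate the bit tip from this view.

```bash
cat > bit.py <<'E'
from h import *
f=shot("wrist");P=cloud(f);h=cv2.cvtColor(f["frame"],cv2.COLOR_RGB2HSV).astype(int)
D=np.hypot(P[...,0]-.728,P[...,1]-.0275)
b=(D<.012)&(P[...,2]>.012)&(P[...,2]<.045);p=P[b];ys,xs=np.where(b)
print("bit",len(p),p.mean(0).round(4),p.min(0).round(4),"lowest px",xs[ys==ys.max()].mean() if len(p) else 0,ys.max() if len(p) else 0)
if len(p): print("tip ray z.016",ray(f,xs[ys==ys.max()].mean(),ys.max(),.016).round(4))
for z0,z1 in((.018,.026),(.026,.034),(.034,.042)):
    q=p[(p[:,2]>z0)&(p[:,2]<z1)]
    if len(q): print(z0,q.mean(0).round(4),len(q))
red=((h[...,0]<5)|(h[...,0]>172))&(h[...,1]>130)&(h[...,2]>100)&(P[...,2]<.02)&(P[...,0]>.6)&(abs(P[...,1]-.0275)<.03);ys,xs=np.where(red)
if len(xs): print("mark",len(xs),"px",xs.mean(),ys.mean(),P[red].mean(0).round(4),"ray z.0125",ray(f,xs.mean(),ys.mean(),.0125).round(4),bot.state()["eef_pos"].round(4))
save(f,"bit.png")
E
python3 bit.py
```

```text
bit 234 [0.7261 0.0279 0.0338] [0.7248 0.0257 0.0204] lowest px 319.5 106
tip ray z.016 [0.7295 0.0279 0.016 ]
0.018 [0.7261 0.0278 0.0233] 40
0.026 [0.7262 0.0278 0.0299] 73
0.034 [0.7261 0.028  0.0381] 87
mark 179 px 319.55307262569835 208.11173184357543 [0.6621 0.0279 0.0145] ray z.0125 [0.6627 0.0279 0.0125] [0.5103 0.0266 0.1821]
```

Emit:
{"method": "servo_tool", "body": {"series": [{"slide":[0.06,0,0.04],"spin":0},{"slide":[0.14,0,0.09],"spin":0},{"slide":[0.22,0,0.14],"spin":0},{"slide":[0.3,0,0.2],"spin":0},{"slide":[0.34,0,0.22],"spin":0},{"slide":[0.34,0,0.22],"spin":0}]}}

```text
time: 26.07
eef_pos: [0.5512, 0.0267, 0.1818]
tcp_rot: [-0.005, 0.959, -0.001, 0.282]
force: [-0.1, -0.6, -1.8]
grip_width: 0.155
grip_force: 59.7
```

```bash
python3 bit.py; python3 pl.py;  python3 -c "
from h import *
to([.577,.0267,.182])"
```

```text
pos [0.5504 0.0269 0.1814] zax [ 0.541  0.01  -0.841] yax [ 0.002 -1.    -0.011] G [0.6341 0.0284 0.0513] grip 0.15097029216301122 59.67044949531555 F [-0.3  0.9 -2.5] t 26.1667 q [-0.18  0.6   1.78  0.49  0.23  0.94]
plate top n 6065 mean [0.6794 0.0341 0.0136] normal [-0.076 -0.001  0.997] z rng -0.0004 0.0348
rect ((0.658130407333374, 0.023668646812438965), (0.11759760975837708, 0.09894697368144989), 5.662997245788574)
mark 5 [0.6974 0.0286 0.0138] px 319.0 215.0
pos [0.5504 0.0269 0.1814] z axis [ 0.541  0.01  -0.841] y axis [ 0.002 -1.    -0.011] q [-0.18  0.6   1.78  0.49  0.23  0.94] t 26.17
slide [0.226 0.002 0.139] len mm 26.6bit.py:5: RuntimeWarning: Mean of empty slice.
  print("bit",len(p),p.mean(0).round(4),p.min(0).round(4),"lowest px",xs[ys==ys.max()].mean() if len(p) else 0,ys.max() if len(p) else 0)
  ret = um.true_divide(
Traceback (most recent call last):
  File "bit.py", line 5, in <module>
    print("bit",len(p),p.mean(0).round(4),p.min(0).round(4),"lowest px",xs[ys==ys.max()].mean() if len(p) else 0,ys.max() if len(p) else 0)
                                          ~~~~~^^^
ValueError: zero-size array to reduction operation minimum which has no identity
```

Emit:
{"method": "servo_tool", "body": {"series": [{"slide":[0.05,0,0.03],"spin":0},{"slide":[0.11,0,0.07],"spin":0},{"slide":[0.16,0,0.1],"spin":0},{"slide":[0.19,0,0.12],"spin":0},{"slide":[0.21,0,0.14],"spin":0},{"slide":[0.21,0,0.14],"spin":0}]}}

```text
time: 26.67
eef_pos: [0.5765, 0.0269, 0.1809]
tcp_rot: [-0.005, 0.959, -0.001, 0.282]
force: [0.0, 0.2, -1.9]
grip_width: 0.154
grip_force: 59.7
```

```bash
python3 -c "
from h import *
M=to([.5762,.0267,.180]);f=shot('wrist');save(f,'in.png');print(bot.state()['force'])
P=cloud(f);h=cv2.cvtColor(f['frame'],cv2.COLOR_RGB2HSV).astype(int)
X,Y,Z=np.moveaxis(P,2,0)
o=(h[...,0]>=4)&(h[...,0]<=18)&(h[...,1]>170)&(h[...,2]>90)&(Z>.04)&(Z<.075)&(abs(Y-.028)<.03)&(X<.7);p=P[o];print('tab',len(p),p.mean(0),p.min(0),p.max(0))
w=(h[...,0]>=12)&(h[...,0]<=35)&(h[...,1]>30)&(h[...,2]>90)&(Z>.005)&(Z<.02)&(abs(Y-.028)<.05)&(X>.6)&(X<.78);p=P[w];print('plate',len(p),p.mean(0),p.min(0),p.max(0))
g=shot('side');save(cv2 and g,'side2.png');a=cv2.resize(g['frame'][215:305,190:310],(800,600),interpolation=cv2.INTER_CUBIC);cv2.imwrite('pics/side2c.png',a[:,:,::-1])"
```

```text
pos [0.5765 0.0269 0.1809] z axis [ 0.541  0.01  -0.841] y axis [ 0.002 -1.    -0.011] q [-0.17  0.64  1.7   0.41  0.26  1.03] t 26.67
slide [-0.007  0.002  0.006] len mm 0.9
[ 0.0065779   0.62313456 -1.0271495 ]
tab 1997 [0.65842139 0.02684014 0.06162461] [0.63787494 0.02105935 0.05259912] [0.67703356 0.03547861 0.06428072]
plate 7198 [0.70079262 0.03880107 0.01184296] [ 0.62794542 -0.00701103  0.00954645] [0.73990536 0.06330011 0.01400352]
```

View pics/in.png

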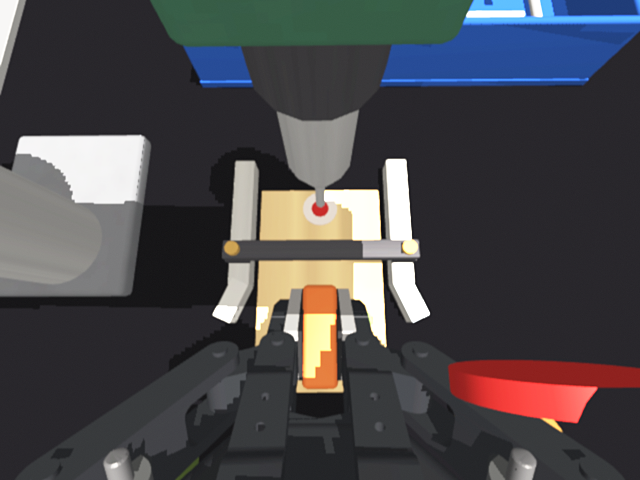

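The mark at (320,209) is right below the bit tip at (320,206) and the plate is under the bar. Measuring ring against bit precisely.

```bash
cat > fin.py <<'E'
from h import *
f=shot("wrist");P=cloud(f);h=cv2.cvtColor(f["frame"],cv2.COLOR_RGB2HSV).astype(int);X,Y,Z=np.moveaxis(P,2,0)
roi=(abs(X-.728)<.016)&(abs(Y-.028)<.016)&(Z<.0145)&(Z>.005)
ring=roi&(((h[...,1]<45)&(h[...,2]>150))|(((h[...,0]<6)|(h[...,0]>170))&(h[...,1]>100)))
ys,xs=np.where(ring);c=cv2.convexHull(np.c_[xs,ys].astype(np.int32));e=cv2.fitEllipse(c);m=cv2.moments(c);u,v=m["m10"]/m["m00"],m["m01"]/m["m00"]
print("ring",len(xs),e,"hull c",u,v,"xyz",ray(f,u,v,.0105).round(4),"depth z",P[ring][:,2].mean().round(4))
b=(abs(X-.727)<.008)&(abs(Y-.028)<.008)&(Z>.0155)&(Z<.045);p=P[b]
for a in (.016,.022,.028,.034):
    q=p[(p[:,2]>a)&(p[:,2]<a+.006)]
    if len(q): print("bit z",a,q.mean(0).round(4),len(q))
yy,xx=np.where(b);print("bit lowest px",xx[yy==yy.max()].mean(),yy.max(),ray(f,xx[yy==yy.max()].mean(),yy.max(),.016).round(4))
r=(Z>.009)&(Z<.02)&(h[...,1]<70)&(h[...,2]>110)&(X>.69)&(X<.75);print("rails inner y",Y[r&(Y>.05)].min(),Y[r&(Y<.01)].max(), "far end x",X[r].max())
w=(h[...,0]>=12)&(h[...,0]<=35)&(h[...,1]>30)&(h[...,2]>90)&(Z>.008)&(Z<.016)&(abs(Y-.028)<.04)&(X>.71);print("plate far edge x",np.percentile(X[w],99.5),"y",Y[w].min(),Y[w].max())
s=bot.state();print(s["eef_pos"].round(4),s["force"].round(1),s["time"])
E
python3 fin.py
```

```text
ring 933 ((325.92828369140625, 205.2620849609375), (33.12320327758789, 49.34682083129883), 65.96897888183594) hull c 324.8034112630495 205.93442140861637 xyz [0.7291 0.0253 0.0105] depth z 0.0122
bit z 0.016 [0.7264 0.027  0.0215] 6
bit z 0.022 [0.7261 0.0282 0.0247] 33
bit z 0.028 [0.7261 0.0279 0.0313] 39
bit z 0.034 [0.7261 0.0279 0.037 ] 37
bit lowest px 320.0 205 [0.7277 0.0281 0.016 ]
rails inner y 0.06695325058580201 0.009955796986590139 far end x 0.749997649388717
plate far edge x 0.7391379609419705 y -0.006858873830464719 0.06349934544830457
[0.576  0.0269 0.1808] [-0.3 -0.2 -1.8] 26.8167
```

Emit:
{"method": "servo_tool", "body": {"series": [{"slide":[0,0,0.01],"spin":0},{"slide":[-0.01,0,0.01],"spin":0},{"slide":[-0.01,0,0.01],"spin":0}]}}

```text
time: 27.07
eef_pos: [0.576, 0.0269, 0.18]
tcp_rot: [-0.005, 0.959, -0.001, 0.283]
force: [1.2, 0.7, 0.1]
grip_width: 0.15
grip_force: 59.9
```

```bash
sed -i 's/(((h\[...,1\]<45)&(h\[...,2\]>150))|(((h\[...,0\]<6)|(h\[...,0\]>170))&(h\[...,1\]>100)))/(((h[...,0]<5)|(h[...,0]>172))\&(h[...,1]>130)\&(h[...,2]>60))/' fin.py; python3 fin.py
```

```text
ring 150 ((319.5, 208.0760955810547), (14.55134391784668, 15.567983627319336), 90.0) hull c 319.5 208.63694267515925 xyz [0.7275 0.0283 0.0105] depth z 0.0121
bit z 0.016 [0.7261 0.0287 0.0214] 6
bit z 0.022 [0.7261 0.0278 0.0248] 31
bit z 0.028 [0.7262 0.0278 0.0308] 38
bit z 0.034 [0.7261 0.028  0.037 ] 43
bit lowest px 320.0 205 [0.7278 0.0279 0.016 ]
rails inner y 0.0670415684496487 0.009997325346398713 far end x 0.7499990268210743
plate far edge x 0.7393118858915595 y -0.006957781050116133 0.06325423457903297
[0.576  0.0269 0.18  ] [1.5 1.  0.3] 27.1167
```

Mark (0.7277, 0.0283) against bit (0.7281, 0.0279), within 0.6 mm, and the plate is resting on the bench. Releasing it and backing off along the tool axis.

Emit:
{"method": "servo_tool", "body": {"series": [{"slide":[0,0,0],"spin":0},{"slide":[0,0,0],"spin":0},{"slide":[0,0,0],"spin":0},{"slide":[0,0,0],"spin":0}], "hand": 0.45}}

```text
time: 27.45
eef_pos: [0.5758, 0.0269, 0.1796]
tcp_rot: [-0.005, 0.959, -0.001, 0.282]
force: [-0.1, 0.3, 0.1]
grip_width: 0.45
grip_force: 0.0
```

Emit:
{"method": "servo_tool", "body": {"series": [{"slide":[0,0,-0.08],"spin":0},{"slide":[0,0,-0.25],"spin":0},{"slide":[0,0,-0.5],"spin":0},{"slide":[0,0,-0.8],"spin":0},{"slide":[0,0,-1],"spin":0},{"slide":[0,0,-1],"spin":0}]}}

```text
time: 27.95
eef_pos: [0.5208, 0.026, 0.2673]
tcp_rot: [-0.005, 0.959, -0.001, 0.284]
force: [-0.4, -1.1, 0.8]
grip_width: 0.451
grip_force: 0.0
```

```bash
python3 fin.py; python3 -c "
from h import *
f=shot('wrist');g=shot('side');a=np.hstack([cv2.resize(f['frame'],(400,300)),cv2.resize(g['frame'],(400,300))])
b=np.hstack([cv2.resize(f['frame'][120:330,220:430],(400,300),interpolation=2),cv2.resize(g['frame'][210:320,180:326],(400,300),interpolation=2)])
cv2.imwrite('pics/end.png',np.vstack([a,b])[:,:,::-1])"
```

```text
Traceback (most recent call last):
  File "fin.py", line 5, in <module>
    ys,xs=np.where(ring);c=cv2.convexHull(np.c_[xs,ys].astype(np.int32));e=cv2.fitEllipse(c);m=cv2.moments(c);u,v=m["m10"]/m["m00"],m["m01"]/m["m00"]
                                                                           ~~~~~~~~~~~~~~^^^
cv2.error: OpenCV(4.12.0) /io/opencv/modules/imgproc/src/shapedescr.cpp:356: error: (-215:Assertion failed) n >= 0 && (depth == CV_32F || depth == CV_32S) in function 'fitEllipseNoDirect'
```

View pics/end.png

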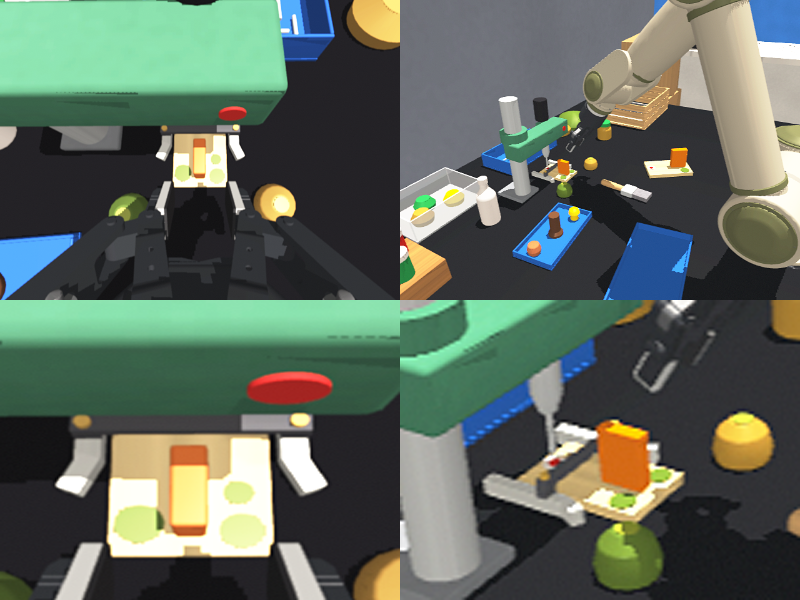

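The picture shows the plate flat between the rails, with the bit over the red mark (side crop near (553,462)). The trunk is upright in the tray and the gripper is clear. One numeric check, then I'll hand it in.

```bash
python3 - <<'E'
from h import *
f=shot("wrist");P=cloud(f);h=cv2.cvtColor(f["frame"],cv2.COLOR_RGB2HSV).astype(int);X,Y,Z=np.moveaxis(P,2,0)
p=P[(Z>.056)&(Z<.066)&(abs(X-.658)<.03)&(abs(Y-.028)<.015)];print("tab",len(p),cv2.minAreaRect(p[:,:2].astype(np.float32)))
p=P[(Z>.007)&(Z<.0145)&(X>.6)&(X<.66)&(abs(Y-.028)<.045)&(h[...,2]>110)];print("plate near edge",p.min(0),p.max(0))
tab=cv2.minAreaRect(P[(Z>.056)&(Z<.066)&(abs(X-.658)<.03)&(abs(Y-.028)<.015)][:,:2].astype(np.float32))[0]
e=np.array(tab)-[.658,.028];print(e)
if np.abs(e).max()<.0025: print(bot.finish_job())
E
```

```text
tab 1193 ((0.6575765609741211, 0.02793618105351925), (0.040473803877830505, 0.013880951330065727), 0.34745490550994873)
plate near edge [ 0.62753183 -0.00696167  0.00800233] [0.65999868 0.06304547 0.01447475]
[-4.23439026e-04 -6.38189465e-05]
the job is handed in; nothing more can be done
None
```

The job is handed in: the trunk stands upright in the small blue tray between the mushroom and the stone, and the plate lies flat in the lane with its mark within about 1 mm of the bit. One early free-space test move, with nothing touching, briefly read about 139 N at the wrist (limit 120 N), and I don't know whether the judge counts it.

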